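Hob off, shallots into the hot tadka pan, lid on

ROBOT

A 6-joint arm with a two-finger parallel gripper is mounted at the origin on the work surface. World frame = base frame: x ahead of the robot, y to its left, z up, the work surface at z = 0. Lengths are in m, angles in rad, forces in N, time in s.
With the tool pointing down it reaches from about 0.3 to 0.775 m from the base axis. Payload 14.6 kg.
Tool frame: the origin (TCP) lies midway between the tips of the shut fingers; the grasp point (between the pads) lies 19 mm behind it (tcp_to_grasp is the distance from the TCP to the grasp point, in m); z points along the fingers, y is the line along which they close (so a half turn about z gives the same grasp; the last joint's range is limited). The gripper opens to 94 mm and grips with 3 to 60 N. Pads are 16 mm wide; open, the fingers measure 119 mm over their backs; the gripper's body (75 mm by 177 mm) begins 78 mm behind the grasp point.
Start: joints at [-1.196, 0.3, 1.521, -0, 1.321, -0.067], TCP at [0.235, -0.497, 0.171] pointing down, gripper open.
Joint ranges: [-3.03, 3.03], [-0.79, 2.21], [0.23, 2.52], [-1.04, 4.18], [0, 3.07], [-2.55, 2.55]. Speed limits (rad/s): [2.22, 2.22, 2.57, 3.14, 3.14, 3.14].

INTERFACE

Orientations are given as [roll, pitch, yaw] about the fixed x, y, z axes, in that order (R = Rz(yaw) Ry(pitch) Rx(roll)).
In Python, from station import * gives the robot as it stands.
- The arm moves only by the tool send_rows, never from a script. Its argument "motion" is a list of rows, each a list of 3 entries, a list of its own where there are three numbers: the shift along the tool's x, y, z in units of 0.03 m (1.0 is 0.03 m), then the turn, a rotation vector about the tool's x, y, z in units of 0.12 rad (1.0 is 0.12 rad), then the opening, from -1 (shut) to 1 (fully open). In form: [[[x, y, z], [rx, ry, rz], grip], ...]. A call has 1 to 12 rows; each row shifts and turns the commanded pose from where the row before left it, along the tool's axes as they then stand; what a row does not reach is not made up. A row lasts 1/10 s, in which the tool goes at most 50 mm and 8.59 degrees, less where a joint would pass 70% of its speed; a pose out of reach is approached as far as the arm can. A call with a number of a shift or a turn outside -1 to 1 is refused whole. A call with a gripper value outside its range is refused whole. The fingers move at their own pace and stop on an object; "squeeze" is the grip in N (left out, the last holds). Time passes only in rows, so rows that do not move let the fingers close. It gives the time, the measured TCP pose, the force, the opening and the grip force at its end, in the units of the state.
- get_obs(): the state, without advancing time (a new reading comes with each control period).
- camera(name): name is "side" or "top" or "wrist"; returns a dict with "pixels" (420x560x3 uint8, red, green, blue), "depth" (420x560 float32, m along the optical axis (not along the pixel's ray), 0 where there is no reading), "fx", "fy", "cx", "cy" (pixels), "rvec" (rotation vector, rad) and "tvec" (3), from world to camera coordinates, as OpenCV has them. Camera axes: x right, y down, z forward; pixel columns grow to the right and rows downward; lengths in m; the calibration is good to about 2 mm. The wrist camera is an equidistant fisheye: a pixel r from the principal point sees the ray r / f radians off the axis. A picture is of the moment at which its call begins.
- hand_in(): hands the job in; it is judged then, once.
The state is a dict: "time_s": time; "qpos": joint angles; "joint_vel": joint speeds; "tau": joint torques, N m; "ee_pos": TCP position; "eef_rot": TCP orientation; "force": force on the tool from outside, world axes, zero at the start; "moment": the same for the moment, N m; "grip_width": finger opening in m; "grip_force": force on a finger pad.
Only numpy, scipy, OpenCV 4.12 (cv2) and the standard library are available. Lean on these libraries where they do the work, as an engineer would, in place of code of your own. Each camera call takes 0.05 s, during which the arm holds its last target. There are 200 camera calls.

TASK

The tadka pan has just come off the heat: first turn the hob's knob anticlockwise all the way to its off stop, then tip all six shallots out of the steel tumbler into the pan and stand the empty tumbler upright on the chopping board again. Last, put the aluminium lid properly on the pan so that the shallots sweat in its heat. Set things down rather than drop them, keep the pan standing where it is, and leave everything else alone.

Things in the scene. Friction and masses are not known exactly. Their poses are not given: they have to be found in the camera images.
- hob: portable glass-ceramic hob, 360 mm deep (its x) by 290 mm wide (its y), flat top 62 mm above the worktop; fixed. Origin under its centre, x to its rear. The front 86 mm of the top is a steel strip with one knob on the hob's centre line, 137 mm in front of its centre. Hob and board may stand either way round: one left, one right.
- knob_grip (a point): the hob's black knob: 45 mm round skirt 9 mm high, on it a bar grip 43 mm long, 13 mm wide, its top 94 mm above the worktop, 32 mm above the strip. This point is on the vertical turning axis, 8 mm below the bar's top. Its x runs along the bar to the end with the white pointer line; z up. Pinch the bar across its width from above. Ten ticks around it; the longer one is off.
- knob (a joint): the knob's angle in rad: 0 is off, at the anticlockwise end stop (seen from above); it grows clockwise to 4.71 at the other stop, full. Smooth, stiff by 0.04 N m of friction, stays where it is left; firm stops.
- board: beech chopping board, 320 mm (its x) by 380 mm (its y), 25 mm thick; fixed. Origin at the centre of its underside.
- pan: empty stainless steel tadka pan standing on the board, about 0.32 kg, loose: round bowl 120 mm across the rim, 58 mm high, 3 mm walls that narrow to a flat base 80 mm across, inner floor 5 mm up. A thin twin-rod handle along its +x rises from below the rim to 83 mm at its end, 215 mm from the centre. Origin at the centre of the underside, z up.
- pan_rim (a point): centre of the pan's mouth, level with the rim, 58 mm above the pan's underside; the mouth is about 110 mm across inside.
- cup: plain stainless steel tumbler, 72 mm high, 58 mm across at the foot and 67 mm at the rim, 2.5 mm walls, about 0.13 kg; stands on the board with the six shallots in it. Origin at the centre of the underside, z up through the mouth.
- cup_rim (a point): centre of the tumbler's mouth, level with the rim, 72 mm above its underside.
- lid: small cast aluminium lid, about 0.22 kg, lying right way up: flange 128 mm across, 4 mm thick, over a locating boss 102 mm across, 5 mm deep that drops loosely into the pan's mouth; dome to 21 mm; round knob 30 mm across from 31 to 49 mm above the boss's underside. Origin at the centre of that underside, z up; seated, it is 53 mm above the pan's origin.
- lid_grip (a point): on the lid's axis, inside its round knob, 40 mm above the lid's underside, 9 mm below the knob's top.
- saltbox: bystander: round bamboo salt box, 84 mm across, 69 mm high with cover, at a far corner of the board; fixed. Origin at the centre of its underside.
- salt_cover (a joint): the salt box's swivel cover, rad: 0 shut, grows as it swings open.
- spatula: bystander: yellow silicone spatula with a rigid wooden handle, 257 mm long, lying on the board behind the pan. Origin at the middle of its underside, x towards the blade.
- oil: bystander: green glass oil bottle, 60 mm across, 230 mm high, at the left of the table. Origin at the centre of its underside.
- jar: bystander: small glass spice jar with a steel cap, 56 mm across, 85 mm high, at the left of the table. Origin at the centre of its underside.
- mill: bystander: dark wooden pepper mill, 58 mm across, 168 mm high, at the right of the table. Origin at the centre of its underside.
- katori: bystander: empty low steel bowl, 90 mm across, 38 mm high, on the worktop beyond the gap between hob and board. Origin at the centre of its underside.
- shallot0: one of six small peeled shallots, round, 23 mm across, 10 g, rolls easily; all start in the tumbler. Origin at its centre.
- shallot1: one of six small peeled shallots, round, 23 mm across, 10 g, rolls easily; all start in the tumbler. Origin at its centre.
- shallot2: one of six small peeled shallots, round, 23 mm across, 10 g, rolls easily; all start in the tumbler. Origin at its centre.
- shallot3: one of six small peeled shallots, round, 23 mm across, 10 g, rolls easily; all start in the tumbler. Origin at its centre.
- shallot4: one of six small peeled shallots, round, 23 mm across, 10 g, rolls easily; all start in the tumbler. Origin at its centre.
- shallot5: one of six small peeled shallots, round, 23 mm across, 10 g, rolls easily; all start in the tumbler. Origin at its centre.
There are look-alikes about, which are no part of the job. Leave any orange or turquoise look-alike of the lid alone.

How it is judged:
On the way, in this order (a step that is already met when the one before it is completed fails the run):
1. the hob's knob is at its off stop (value of joint knob below 0.06 rad), for 0.2 s.
2. all six shallots are in the pan (horizontal distance between each of shallot0, shallot1, shallot2, shallot3, shallot4, shallot5 and pan_rim below 0.052 m and z of shallot0 in the frame of pan between 0.005 and 0.048 m and z of shallot1 in the frame of pan between 0.005 and 0.048 m and z of shallot2 in the frame of pan between 0.005 and 0.048 m and z of shallot3 in the frame of pan between 0.005 and 0.048 m and z of shallot4 in the frame of pan between 0.005 and 0.048 m and z of shallot5 in the frame of pan between 0.005 and 0.048 m), for 0.2 s.
3. the tumbler stands upright on the board again, let go (angle between cup's own z axis and vertical below 0.08 rad and z of cup in the frame of board between 0.021 and 0.03 m and x of cup in the frame of board between -0.16 and 0.16 m and y of cup in the frame of board between -0.19 and 0.19 m and contact force between the fingers and cup below 0.05 N and linear speed of cup below 0.03 m/s), for 0.2 s.
4. the lid sits flat on the pan's rim, let go (horizontal distance between lid and pan_rim below 0.01 m and z of lid in the frame of pan between 0.049 and 0.056 m and angle between lid's own z axis and vertical below 0.06 rad and contact force between the fingers and lid below 0.05 N and linear speed of lid below 0.03 m/s), for 0.2 s.
At the end, for the whole second after the job is handed in: Knob within 0.06 rad of its off stop; all six shallots in the pan; tumbler upright (0.08 rad) on the board; lid seated in the pan's mouth, within 10 mm of centre, origin 49-56 mm above the pan's, level within 0.06 rad; pan level on the board; tumbler and lid released and at rest (all of step 2 and all of step 3 and all of step 4 and value of joint knob below 0.06 rad and angle between pan's own z axis and vertical below 0.06 rad and z of pan in the frame of board between 0.021 and 0.03 m and linear speed of pan below 0.03 m/s); the robot touches nothing.
It fails at once if a bystander (spatula, oil bottle, spice jar, pepper mill, low bowl) is pushed more than 30 mm or the salt box's cover is swung more than 0.3 rad (distance of any of spatula, oil, mill, jar, katori from where it was at the start of the episode above 0.03 m or value of joint salt_cover above 0.3 rad).
It fails at once if the pan is shoved more than 40 mm or tipped more than 0.4 rad (distance of pan from where it was at the start of the episode above 0.04 m or angle between pan's own z axis and vertical above 0.4 rad).
It fails at once if the lid or the tumbler is dropped (falls free faster than 0.6 m/s) ((linear speed of lid above 0.6 m/s and contact force between the fingers and lid below 0.05 N) or (linear speed of cup above 0.6 m/s and contact force between the fingers and cup below 0.05 N)).
It also fails if it takes over 72 s, if anything falls off the work surface, if the arm or the gripper's body presses on something with over 40 N, if the wrist force passes 120 N, or if a joint passes its speed limit or range.

## Working session

There is one attempt and no reset: what is moved stays moved. The work goes in short steps, Python scripts to look and compute and a tool call to move; the robot and the scene stay as the last step left them, time stands still between calls to the robot, and variables do not carry over. Pictures are saved under pics/ and viewed, at most 10 in all, crops included, and the job is handed in when it is done.

Besides the shell and the picture viewer there is one more tool, called by a JSON object that holds its "fn" and its "kwargs", one argument or row to a line. send_rows: Moves the arm, as the interface text tells. Its arguments: {"type":"object","properties":{"motion":{"type":"array"},"squeeze":{"type":"number"}},"required":["motion"]}

```bash
mkdir -p pics; cat > h.py <<'E'
from station import *
import numpy as np, cv2, pickle
def snap(n,f):
    c=camera(n); cv2.imwrite(f'pics/{f}.png',c['pixels'][:,:,::-1]); pickle.dump(c,open(f'pics/{f}.pkl','wb')); return c
def load(f): return pickle.load(open(f'pics/{f}.pkl','rb'))
def cloud(c):
    R=cv2.Rodrigues(np.array(c['rvec'],float))[0]; t=np.array(c['tvec'],float).ravel()
    v,u=np.mgrid[0:420,0:560]; d=c['depth']
    P=np.stack([(u-c['cx'])/c['fx']*d,(v-c['cy'])/c['fy']*d,d],-1)
    return (P-t)@R
def onz(c,u,v,z):
    R=cv2.Rodrigues(np.array(c['rvec'],float))[0]; t=np.array(c['tvec'],float).ravel()
    r=R.T@np.array([(u-c['cx'])/c['fx'],(v-c['cy'])/c['fy'],1]); o=-R.T@t
    return o+r*(z-o[2])/r[2]
E
python3 - <<'E'
from h import *
a=snap('top','t0');b=snap('side','s0')
for c in(a,b):
    R=cv2.Rodrigues(np.array(c['rvec'],float))[0];print(-R.T@np.ravel(c['tvec']),R[2],c['fx'],(c['depth']>0).mean())
print(get_obs())
E
```

```text
[0.24810142 0.00914587 1.5342511 ] [ 0.20289729 -0.00360545 -0.97919339] 507.46317852646183 0.9961692176870748
[-0.02884318  1.14627779  1.06727679] [ 0.36120673 -0.70687675 -0.60815702] 475.01886804274056 0.9959311224489796
{'time_s': 0.1, 'qpos': array([-1.19559280e+00,  3.00415436e-01,  1.52154190e+00, -2.13540173e-06,
        1.32071937e+00, -6.66430887e-02]), 'joint_vel': array([-0.00055649, -0.00073649, -0.00089554,  0.00090098,  0.00034204,
       -0.00054337]), 'tau': array([ 2.58286382e-03, -5.32644331e+01, -3.53281045e+01,  7.10105198e-02,
        2.34826683e-02, -8.96030429e-05]), 'ee_pos': array([ 0.23505452, -0.49692241,  0.17013346]), 'eef_rot': array([-3.14051087e+00, -7.01273280e-05,  4.41847105e-01]), 'force': array([-0.17648078,  0.32838985,  0.03333957]), 'moment': array([-0.04083898,  0.01595644,  0.02057814]), 'grip_force': 0.0, 'grip_width': 0.0941676955387648}
```

View pics/t0.png

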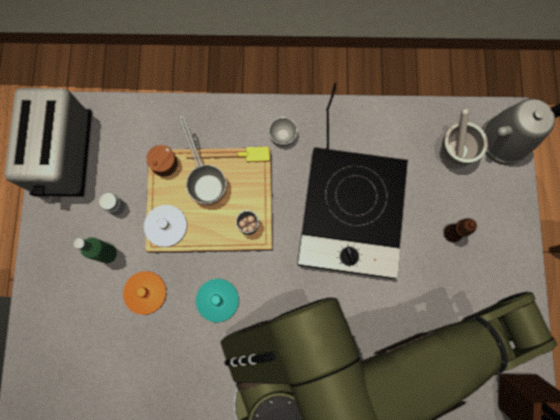

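View pics/s0.png

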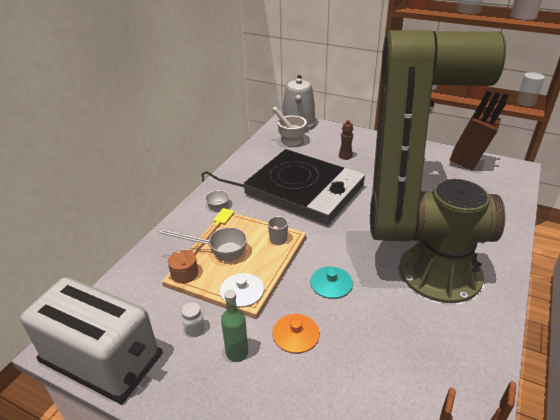

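The top view shows the hob on the right with its knob at (349,256), the pan at (207,186) and the tumbler at (247,223). The lid candidates are plain metal on the board (165,225), orange (145,293) and turquoise (218,300). Only the plain one is bare aluminium, so I'll confirm it in an enlarged crop and measure.

```bash
python3 - <<'E'
from h import *
a=load('t0');b=load('s0')
im=a['pixels'][:,:,::-1]
c1=cv2.resize(im[110:260,135:285],(600,600),interpolation=2)
c2=cv2.resize(im[235:280,325:375],None,fx=4,fy=4,interpolation=2)
s=cv2.resize(b['pixels'][165:210,318:368,::-1],None,fx=4,fy=4,interpolation=2)
o=np.zeros((600,800,3),np.uint8);o[:,:600]=c1;o[:180,600:]=c2;o[200:380,600:]=s
cv2.imwrite('pics/c0.png',o)
P=cloud(a);Q=cloud(b)
allp=np.concatenate([P.reshape(-1,3),Q.reshape(-1,3)])
def fit(name,u,v,z,zlo,zhi,r):
    g=onz(a,u,v,z)
    for n,X in(('t',P.reshape(-1,3)),('s',Q.reshape(-1,3))):
        m=(np.hypot(X[:,0]-g[0],X[:,1]-g[1])<r)&(X[:,2]>zlo)&(X[:,2]<zhi);k=X[m]
        if len(k)>4:
            (c,rad)=cv2.minEnclosingCircle(k[:,:2].astype(np.float32)); print(name,n,np.round(g,3),len(k),np.round(np.median(k,0),3),np.round(c,3),round(rad,4),np.round(k[:,2].max(),4))
fit('pan',207,184,.083,.074,.09,.075)
fit('cup',248,222,.097,.09,.102,.05)
fit('lid',165,226,.035,.028,.037,.08)
fit('lidknob',165,223,.07,.066,.08,.03)
fit('knob',349,256,.09,.085,.1,.035)
print('board z',np.median(P[190:230,215:235,2]),'hobz',np.median(P[170:230,330:370,2]))
E
```

```text
pan t [0.621 0.217 0.083] 196 [0.642 0.231 0.081] [0.627 0.225] 0.0653 0.0894
pan s [0.621 0.217 0.083] 226 [0.625 0.224 0.08 ] [0.624 0.223] 0.063 0.0882
cup t [0.506 0.092 0.097] 90 [0.515 0.099 0.096] [0.509 0.097] 0.0334 0.1018
cup s [0.506 0.092 0.097] 96 [0.51  0.096 0.095] [0.511 0.099] 0.0366 0.1001
lid t [0.502 0.344 0.035] 534 [0.502 0.334 0.034] [0.502 0.342] 0.079 0.037
lid s [0.502 0.344 0.035] 370 [0.483 0.35  0.034] [0.502 0.343] 0.0787 0.037
lidknob t [0.505 0.337 0.07 ] 85 [0.504 0.345 0.073] [0.505 0.345] 0.0157 0.0795
lidknob s [0.505 0.337 0.07 ] 78 [0.504 0.349 0.072] [0.505 0.347] 0.0166 0.0779
knob t [ 0.412 -0.198  0.09 ] 70 [ 0.415 -0.2    0.093] [ 0.415 -0.199] 0.0213 0.0997
knob s [ 0.412 -0.198  0.09 ] 38 [ 0.414 -0.197  0.091] [ 0.415 -0.201] 0.0207 0.0991
board z 0.025354563075041144 hobz 0.06220053090494194
```

View pics/c0.png

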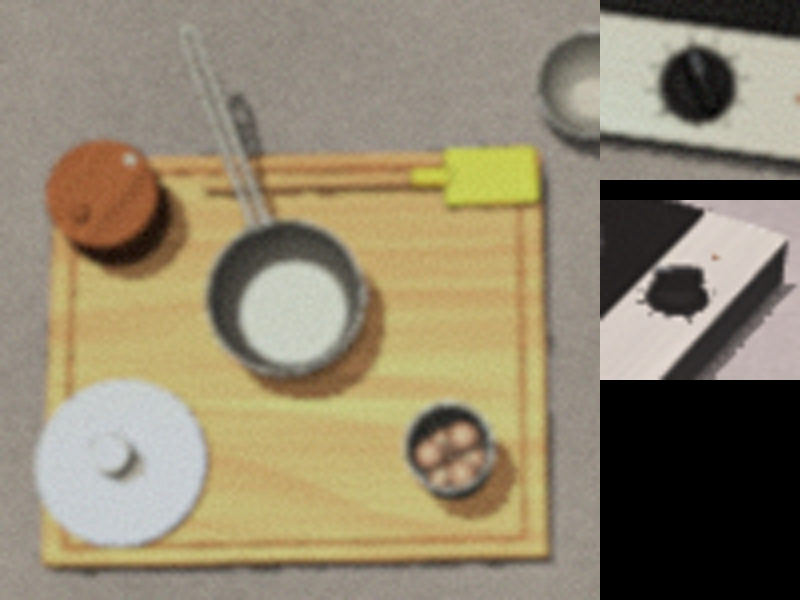

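The lid on the board is bare silvery metal, and the other two are coated orange and turquoise, so (165,225) is the one. Next I'll get the bar's direction and move above the knob to look from close by.

```bash
cat >> h.py <<'E'
from scipy.spatial.transform import Rotation as Ro
def plan(p,yaw,o=None):
    """shift in tool units (of 30mm) and turn units (.12) for a tool-down target"""
    o=o or get_obs(); R=Ro.from_euler('xyz',o['eef_rot']); T=Ro.from_euler('xyz',[np.pi,0,yaw])
    d=R.inv().apply(np.array(p)-o['ee_pos'])/.03; r=(R.inv()*T).as_rotvec()/.12
    print('t',round(o['time_s'],2),'pos',np.round(o['ee_pos'],4),'rot',np.round(o['eef_rot'],3),'w',round(o['grip_width'],4),'gf',o['grip_force'],'q',np.round(o['qpos'],2));print('shift',np.round(d,2),'turn',np.round(r,2))
E
python3 - <<'E'
from h import *
for f in('t0','s0'):
    X=cloud(load(f)).reshape(-1,3);k=X[(np.hypot(X[:,0]-.415,X[:,1]+.199)<.03)&(X[:,2]>.086)]
    w,v=np.linalg.eigh(np.cov(k[:,:2].T));print(len(k),w**.5,v[:,1],np.arctan2(v[1,1],v[0,1]))
plan([.415,-.199,.2],.442)
E
```

```text
69 [0.00396352 0.01210338] [-0.92367091 -0.38318669] -2.7483487858322824
38 [0.00578353 0.01272641] [-0.98484831 -0.17341803] -2.967293418891153
t 0.1 pos [ 0.2351 -0.4969  0.1701] rot [-3.141 -0.     0.442] w 0.0942 gf 0.0 q [-1.2   0.3   1.52 -0.    1.32 -0.07]
shift [ 9.67 -6.41 -0.99] turn [-0.01 -0.   -0.  ]
```

{"fn": "send_rows", "kwargs": {
  "motion": [
    [[0.97, -0.64, -0.1], [0, 0, 0], 1],
    [[0.97, -0.64, -0.1], [0, 0, 0], 1],
    [[0.97, -0.64, -0.1], [0, 0, 0], 1],
    [[0.97, -0.64, -0.1], [0, 0, 0], 1],
    [[0.97, -0.64, -0.1], [0, 0, 0], 1],
    [[0.97, -0.64, -0.1], [0, 0, 0], 1],
    [[0.97, -0.64, -0.1], [0, 0, 0], 1],
    [[0.97, -0.64, -0.1], [0, 0, 0], 1],
    [[0.97, -0.64, -0.1], [0, 0, 0], 1],
    [[0.97, -0.64, -0.1], [0, 0, 0], 1],
    [[0, 0, 0], [0, 0, 0], 1],
    [[0, 0, 0], [0, 0, 0], 1]
  ]
}}

```text
time_s: 1.3
ee_pos: [0.4161, -0.1989, 0.2004]
eef_rot: [-3.141, 0.0, 0.443]
force: [0.2, -1.0, -0.4]
grip_width: 0.0942
grip_force: 0.0
```

```bash
python3 - <<'E'
from h import *
plan([.415,-.199,.2],.442)
c=snap('wrist','w0');print(c['fx'],c['cx'],c['cy'],c['rvec'],c['tvec'])
R=cv2.Rodrigues(np.array(c['rvec'],float))[0];q=R@[.415,-.199,.09]+np.ravel(c['tvec']);print(q)
th=np.arctan2(np.hypot(q[0],q[1]),q[2]);s=th*c['fx']/np.hypot(q[0],q[1]);u,v=c['cx']+s*q[0],c['cy']+s*q[1];print(u,v)
u,v=int(u),int(v);o=c['pixels'][max(0,v-75):v+75,max(0,u-100):u+100,::-1];cv2.imwrite('pics/w0c.png',cv2.resize(o,None,fx=4,fy=4,interpolation=2))
print(R)
E
```

```text
t 1.3 pos [ 0.4161 -0.1989  0.2004] rot [-3.141  0.     0.443] w 0.0942 gf 0.0 q [-0.53  0.08  1.72 -0.    1.35  0.6 ]
shift [-0.03 -0.01  0.01] turn [-0.    0.    0.01]
325.19226210127806 283.02005151898186 212.69135894360923 [-2.45450027  1.55224212  0.21248807] [-0.35717998  0.2455474   0.49906735]
[ 0.00049063 -0.00926271  0.33453909]
283.4968472053413 203.6897529324359
[[ 4.28629971e-01 -9.03480131e-01 -3.75527904e-05]
 [-8.70252154e-01 -4.12877088e-01  2.68688850e-01]
 [-2.42770542e-01 -1.15135414e-01 -9.63227024e-01]]
```

View pics/w0c.png

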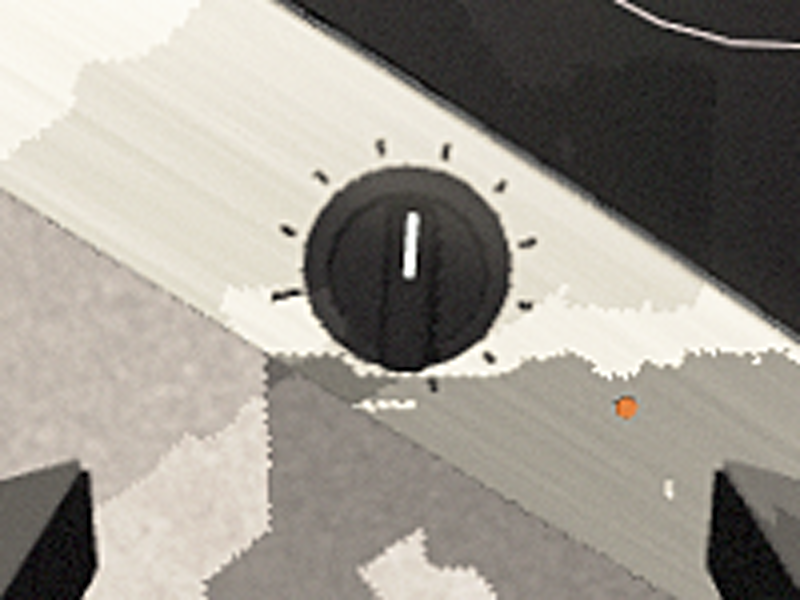

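The knob's centre is at crop (408,268). The pointer line faces up (tool +x, about 2° clockwise), and the longer off tick is at (285,295), so it needs about 1.8 rad anticlockwise. I'll refine the centre with wrist depth.

```bash
cat >> h.py <<'E'
def wcloud(c):
    R=cv2.Rodrigues(np.array(c['rvec'],float))[0]; t=np.array(c['tvec'],float).ravel()
    v,u=np.mgrid[0:420,0:560]; x=(u-c['cx'])/c['fx'];y=(v-c['cy'])/c['fy'];r=np.hypot(x,y)+1e-9
    s=np.tan(np.clip(r,0,1.4))/r; d=c['depth']; return (np.stack([x*s*d,y*s*d,d],-1)-t)@R
E
python3 - <<'E'
from h import *
X=wcloud(load('w0')).reshape(-1,3)
for lo,hi in((.088,.1),(.066,.08)):
    k=X[(np.hypot(X[:,0]-.415,X[:,1]+.199)<.035)&(X[:,2]>lo)&(X[:,2]<hi)].astype(np.float32)
    print(len(k),cv2.minEnclosingCircle(k[:,:2]),cv2.minAreaRect(k[:,:2]),np.median(k,0))
E
```

```text
Traceback (most recent call last):
cv2.error: OpenCV(4.12.0) /io/opencv/modules/imgproc/src/shapedescr.cpp:201: error: (-215:Assertion failed) count >= 0 && (depth == CV_32F || depth == CV_32S) in function 'minEnclosingCircle'
```

```bash
python3 - <<'E'
from h import *
X=wcloud(load('w0')).reshape(-1,3)
print('strip z',np.median(X.reshape(420,560,3)[150:165,240:255,2]))
for lo,hi in((.088,.1),(.066,.08)):
    k=np.ascontiguousarray(X[(np.hypot(X[:,0]-.415,X[:,1]+.199)<.035)&(X[:,2]>lo)&(X[:,2]<hi)],dtype=np.float32)
    print(len(k),cv2.minEnclosingCircle(k[:,:2].copy()) if len(k) else 0,cv2.minAreaRect(k[:,:2].copy()) if len(k) else 0)
plan([.417,-.198,.075],.42)
E
```

```text
strip z 0.062254886059165945
505 ((0.4191136658191681, -0.19869646430015564), 0.021771034225821495) ((0.41915518045425415, -0.19867554306983948), (0.042754191905260086, 0.012920275330543518), 21.879308700561523)
765 ((0.42094457149505615, -0.1999843865633011), 0.02379913069307804) ((0.41934022307395935, -0.1984257698059082), (0.04272252321243286, 0.041943829506635666), 78.73373413085938)
t 1.35 pos [ 0.4158 -0.1995  0.2004] rot [-3.141  0.     0.442] w 0.0942 gf 0.0 q [-0.53  0.08  1.72 -0.    1.35  0.6 ]
shift [ 0.06 -0.03  4.18] turn [-0.    0.    0.18]
```

{"fn": "send_rows", "kwargs": {
  "motion": [
    [[0.07, 0.02, 0.8], [0, 0, 0.48], 0.2],
    [[0, 0, 0.9], [0, 0, 0], 0.0],
    [[0, 0, 0.9], [0, 0, 0], -0.2],
    [[0, 0, 0.8], [0, 0, 0], -0.3],
    [[0, 0, 0.5], [0, 0, 0], -0.3],
    [[0, 0, 0.24], [0, 0, 0], -0.3],
    [[0, 0, 0], [0, 0, 0], -1],
    [[0, 0, 0], [0, 0, 0], -1],
    [[0, 0, 0], [0, 0, 0], -1],
    [[0, 0, 0], [0, 0, 0], -1],
    [[0, 0, 0], [0, 0, 0], -1]
  ],
  "squeeze": 25
}}

```text
time_s: 2.45
ee_pos: [0.4185, -0.1989, 0.0769]
eef_rot: [3.141, -0.0, 0.384]
force: [0.1, 0.1, -0.4]
grip_width: 0.0097
grip_force: 0.0
```

{"fn": "send_rows", "kwargs": {
  "motion": [
    [[0, 0, 0], [0, 0, 0], -1],
    [[0, 0, 0], [0, 0, 0], -1],
    [[0, 0, 0], [0, 0, 0], -1]
  ]
}}

```text
time_s: 2.75
ee_pos: [0.4183, -0.1988, 0.0765]
eef_rot: [-3.142, -0.0, 0.384]
force: [-0.4, -0.6, 0.2]
grip_width: 0.0005
grip_force: 0.0
```

```bash
python3 - <<'E'
from h import *
a=snap('side','s1');w=snap('wrist','w1')
o=np.zeros((420,800,3),np.uint8)
o[:,:400]=cv2.resize(a['pixels'][130:235,290:390,::-1],(400,420),interpolation=2)
o[:,400:]=cv2.resize(w['pixels'][100:310,183:383,::-1],(400,420),interpolation=2)
cv2.imwrite('pics/c1.png',o)
E
```

```text
(no output)
```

View pics/c1.png

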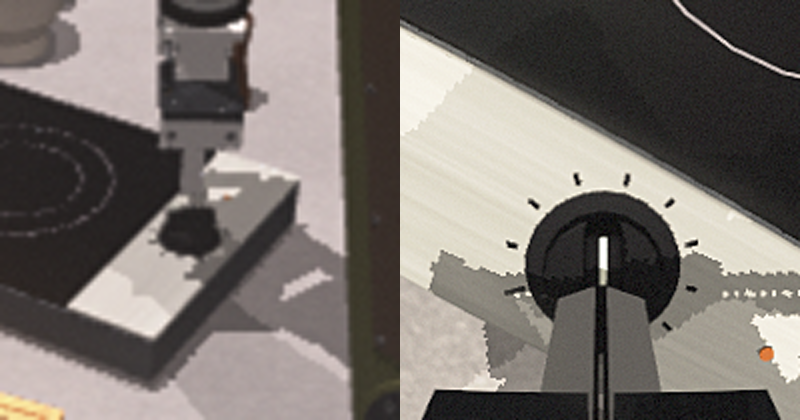

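```bash
python3 - <<'E'
from h import *
W=load('w1');X=wcloud(W)
def px(cu,cv): return 183+(cu-400)/2,100+cv/2
for n,(cu,cv_) in dict(fingL=(580,300),fingR=(630,300),gap=(603,300),gap2=(603,340),bar=(592,230),ptr=(603,245),skirt=(545,260),strip=(560,100)).items():
    u,v=px(cu,cv_);print(n,np.round(X[int(v),int(u)],4))
S=cloud(load('s1'))
k=S.reshape(-1,3);k=k[np.hypot(k[:,0]-.418,k[:,1]+.199)<.06]
for lo in np.arange(.06,.2,.01):
    j=k[(k[:,2]>=lo)&(k[:,2]<lo+.01)];print(round(lo,2),len(j),np.round(j.min(0),3) if len(j) else'',np.round(j.max(0),3) if len(j) else '')
print(get_obs())
E
```

```text
fingL [ 0.426  -0.1886  0.1216]
fingR [ 0.4317 -0.2013  0.1231]
gap [ 0.4272 -0.1948  0.1187]
gap2 [ 0.4268 -0.1948  0.1442]
bar [ 0.4372 -0.1873  0.0885]
ptr [ 0.436  -0.1913  0.0952]
skirt [ 0.4144 -0.1774  0.0672]
strip [ 0.4699 -0.1617  0.0615]
0.06 319 [ 0.37  -0.258  0.06 ] [ 0.476 -0.14   0.07 ]
0.07 39 [ 0.389 -0.241  0.07 ] [ 0.437 -0.176  0.08 ]
0.08 33 [ 0.395 -0.212  0.08 ] [ 0.434 -0.179  0.09 ]
0.09 25 [ 0.398 -0.21   0.09 ] [ 0.433 -0.181  0.098]
0.1 1 [ 0.411 -0.191  0.1  ] [ 0.411 -0.191  0.1  ]
0.11 5 [ 0.408 -0.196  0.113] [ 0.422 -0.19   0.118]
0.12 16 [ 0.405 -0.193  0.121] [ 0.424 -0.183  0.13 ]
0.13 15 [ 0.406 -0.194  0.131] [ 0.425 -0.187  0.139]
0.14 13 [ 0.405 -0.202  0.141] [ 0.429 -0.182  0.15 ]
0.15 14 [ 0.407 -0.201  0.15 ] [ 0.429 -0.178  0.159]
0.16 8 [ 0.406 -0.19   0.162] [ 0.42  -0.181  0.168]
0.17 0  
0.18 0  
0.19 0  
0.2 0  
{'time_s': 2.85, 'qpos': array([-5.22845366e-01,  2.15653557e-01,  1.86390629e+00, -2.52054232e-05,
        1.06208137e+00,  6.63735064e-01]), 'joint_vel': array([ 0.00060485,  0.00077254, -0.00084188,  0.00048716, -0.00016368,
        0.00024186]), 'tau': array([ 4.33296285e-03, -4.39376485e+01, -3.09701371e+01,  5.98079665e-02,
       -3.21229838e-02, -2.13374060e-04]), 'ee_pos': array([ 0.41825469, -0.19882357,  0.076443  ]), 'eef_rot': array([-3.14156796e+00,  4.72568785e-05,  3.84228174e-01]), 'force': array([-0.52661033,  0.78509756, -0.57286756]), 'moment': array([ 0.00659041,  0.02689987, -0.02367479]), 'grip_force': 0.0, 'grip_width': 0.00035920508663936254}
```

```bash
python3 - <<'E'
from h import *
for f in('w0','w1'):
    X=wcloud(load(f)); ob=.2004 if f=='w0' else .0765
    R=Ro.from_euler('xyz',[np.pi,0,.442 if f=='w0' else .384]);p=np.array([.416,-.199,ob] if f=='w0' else [.4183,-.1988,.0765])
    T=R.inv().apply(X.reshape(-1,3)-p).reshape(X.shape)
    m=(np.abs(T[...,0])<.04)&(np.abs(T[...,1])<.06)&(T[...,2]<.02)&(T[...,2]>-.12)
    k=T[m];print(f,len(k))
    h,e=np.histogram(k[:,2],bins=np.arange(-.12,.021,.01));print(list(zip(np.round(e,2),h)))
    j=k[k[:,2]>np.percentile(k[:,2],80)]; print(np.round(np.c_[j.min(0),j.max(0)],3))
S=load('s0');K=cloud(S).reshape(-1,3)
k=K[np.hypot(K[:,0]-.235,K[:,1]+.497)<.12];k=k[(k[:,2]>.1)&(k[:,2]<.4)];print(len(k),np.percentile(k[:,2],[0,1,5,20]) if len(k) else'')
E
```

```text
w0 6639
[(np.float64(-0.12), np.int64(840)), (np.float64(-0.11), np.int64(1128)), (np.float64(-0.1), np.int64(1062)), (np.float64(-0.09), np.int64(921)), (np.float64(-0.08), np.int64(781)), (np.float64(-0.07), np.int64(695)), (np.float64(-0.06), np.int64(553)), (np.float64(-0.05), np.int64(508)), (np.float64(-0.04), np.int64(151)), (np.float64(-0.03), np.int64(0)), (np.float64(-0.02), np.int64(0)), (np.float64(-0.01), np.int64(0)), (np.float64(-0.0), np.int64(0)), (np.float64(0.01), np.int64(0))]
[[-0.006  0.012]
 [-0.06   0.058]
 [-0.062 -0.034]]
w1 15971
[(np.float64(-0.12), np.int64(1)), (np.float64(-0.11), np.int64(177)), (np.float64(-0.1), np.int64(444)), (np.float64(-0.09), np.int64(619)), (np.float64(-0.08), np.int64(459)), (np.float64(-0.07), np.int64(415)), (np.float64(-0.06), np.int64(336)), (np.float64(-0.05), np.int64(270)), (np.float64(-0.04), np.int64(55)), (np.float64(-0.03), np.int64(0)), (np.float64(-0.02), np.int64(584)), (np.float64(-0.01), np.int64(73)), (np.float64(-0.0), np.int64(1391)), (np.float64(0.01), np.int64(11147))]
[[-0.04   0.04 ]
 [-0.06   0.06 ]
 [ 0.015  0.02 ]]
52 [0.30501281 0.30616842 0.30759353 0.31579543]
```

The depth data in both views shows the real fingertips about 36 mm behind the reported TCP, so the fingers shut above the bar. From here on I'll command z 36 mm lower, opening first and checking for contact as I descend.

{"fn": "send_rows", "kwargs": {
  "motion": [
    [[-0.09, 0, 0], [0, 0, 0], -0.2],
    [[0, 0, 0], [0, 0, 0], -0.2],
    [[0, 0, 0], [0, 0, 0], -0.2],
    [[0, 0, 0], [0, 0, 0], -0.2],
    [[0, 0, 0.4], [0, 0, 0], -0.2],
    [[0, 0, 0.4], [0, 0, 0], -0.2],
    [[0, 0, 0.2], [0, 0, 0], -0.2],
    [[0, 0, 0.15], [0, 0, 0], -0.2]
  ]
}}

```text
time_s: 3.65
ee_pos: [0.4154, -0.1996, 0.0409]
eef_rot: [-3.14, 0.001, 0.384]
force: [-0.5, -0.3, -0.1]
grip_width: 0.0378
grip_force: 0.0
```

{"fn": "send_rows", "kwargs": {
  "motion": [
    [[0, 0, 0.07], [0, 0, 0], -1],
    [[0, 0, 0], [0, 0, 0], -1],
    [[0, 0, 0], [0, 0, 0], -1],
    [[0, 0, 0], [0, 0, 0], -1],
    [[0, 0, 0], [0, 0, 0], -1]
  ],
  "squeeze": 25
}}

```text
time_s: 4.15
ee_pos: [0.4162, -0.2004, 0.0402]
eef_rot: [3.14, -0.001, 0.384]
force: [2.4, -5.2, -1.0]
grip_width: 0.0131
grip_force: 25.0
```

The bar is gripped at 13.1 mm. Turning it anticlockwise.

{"fn": "send_rows", "kwargs": {
  "motion": [
    [[0, 0, 0], [0, 0, -1], -1],
    [[0, 0, 0], [0, 0, -1], -1],
    [[0, 0, 0], [0, 0, -1], -1],
    [[0, 0, 0], [0, 0, -1], -1],
    [[0, 0, 0], [0, 0, -1], -1],
    [[0, 0, 0], [0, 0, -1], -1],
    [[0, 0, 0], [0, 0, -1], -1],
    [[0, 0, 0], [0, 0, -1], -1],
    [[0, 0, 0], [0, 0, -1], -1],
    [[0, 0, 0], [0, 0, -1], -1],
    [[0, 0, 0], [0, 0, -1], -1],
    [[0, 0, 0], [0, 0, -1], -1]
  ]
}}

```text
time_s: 5.35
ee_pos: [0.4176, -0.2011, 0.0403]
eef_rot: [3.138, 0.004, 1.829]
force: [13.4, -10.4, -13.0]
grip_width: 0.0123
grip_force: 25.0
```

{"fn": "send_rows", "kwargs": {
  "motion": [
    [[0, 0, 0], [0, 0, -1], -1],
    [[0, 0, 0], [0, 0, -0.7], -1],
    [[0, 0, 0], [0, 0, 0], -1],
    [[0, 0, 0], [0, 0, 0], -1]
  ]
}}

```text
time_s: 5.75
ee_pos: [0.4178, -0.201, 0.0403]
eef_rot: [3.138, 0.005, 2.028]
force: [15.2, -9.1, -13.8]
grip_width: 0.0128
grip_force: 25.0
```

```bash
python3 -c "
from h import *
o=get_obs();print(o['moment'],o['force'],o['eef_rot'],o['qpos'])"
```

```text
[-1.70330532 -2.84061189  0.01176942] [ 15.19572118  -9.06478533 -13.78763393] [3.1383615  0.00460225 2.02833177] [-5.27487319e-01  2.68751576e-01  1.89639534e+00  1.79518750e-04
  9.70824444e-01 -9.85131138e-01]
```

{"fn": "send_rows", "kwargs": {
  "motion": [
    [[-0.05, 0.03, 0], [0, 0, -0.6], -1],
    [[0, 0, 0], [0, 0, -0.6], -1],
    [[0, 0, 0], [0, 0, -0.4], -1],
    [[0, 0, 0], [0, 0, 0], -1]
  ]
}}

```text
time_s: 6.15
ee_pos: [0.418, -0.201, 0.0402]
eef_rot: [3.14, 0.002, 2.222]
force: [5.5, -1.9, -3.7]
grip_width: 0.013
grip_force: 25.0
```

```bash
python3 -c "
from h import *
o=get_obs();print(o['moment'],o['force'],o['eef_rot'],o['qpos'],o['tau'])"
```

```text
[-0.31347364 -1.07365205  0.02110235] [ 5.54101539 -1.91621435 -3.66086721] [3.14041407e+00 1.62496176e-03 2.22190725e+00] [-5.27425935e-01  2.71450435e-01  1.89300192e+00  5.65203937e-04
  9.75188285e-01 -1.17885444e+00] [ -0.58079096 -45.84399104 -27.07375109  -0.2526119    1.45796869
  -0.79822892]
```

{"fn": "send_rows", "kwargs": {
  "motion": [
    [[0, 0, 0], [0, 0, -0.6], -1],
    [[0, 0, 0], [0, 0, -0.6], -1],
    [[0, 0, 0], [0, 0, 0], -1]
  ]
}}

```text
time_s: 6.45
ee_pos: [0.4181, -0.201, 0.0402]
eef_rot: [3.14, 0.002, 2.366]
force: [5.6, -1.3, -2.8]
grip_width: 0.0138
grip_force: 27.3
```

```bash
python3 - <<'E'
from h import *
o=get_obs();print(o['moment'],o['force'],o['eef_rot'],o['tau'])
w=snap('wrist','w2')
cv2.imwrite('pics/c2.png',cv2.resize(w['pixels'][160:280,203:363,::-1],None,fx=4,fy=4,interpolation=2))
E
```

```text
[-0.3573375  -1.2106636  -0.62137355] [ 5.63257666 -1.26905726 -2.84294324] [3.14031585e+00 1.83875161e-03 2.36573164e+00] [  0.15650113 -45.86078882 -26.96368217  -0.651841     1.54474039
  -1.80604767]
```

View pics/c2.png

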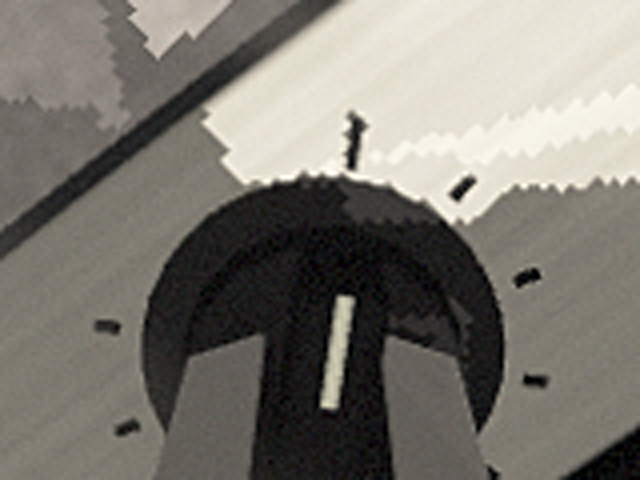

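The pointer is on the longer off tick at (353,140), and the wrist moment of -0.6 N m shows it is at the stop. Releasing and lifting, with obs logged to fit an arm model for the tilted pour.

{"fn": "send_rows", "kwargs": {
  "motion": [
    [[0, 0, 0], [0, 0, 0], -0.4],
    [[0, 0, 0], [0, 0, 0], -0.4],
    [[0, 0, 0], [0, 0, 0], -0.4],
    [[0, 0, -0.6], [0, 0, 0], -0.4],
    [[0, 0, -1], [0, 0, 0], -0.4],
    [[0, 0, -1], [0, 0, 0], 1],
    [[0, 0, -1], [0, 0, 0], 1],
    [[0, 0, -1], [0, 0, 0.5], 1],
    [[0, 0, -1], [0, 0, 1], 1],
    [[0, 0, -1], [0, 0, 1], 1],
    [[0, 0, 0], [0, 0, 1], 1]
  ]
}}

```text
time_s: 7.6
ee_pos: [0.4182, -0.2014, 0.2417]
eef_rot: [3.138, 0.005, 1.939]
force: [0.2, -0.5, -0.6]
grip_width: 0.0729
grip_force: 0.0
```

```bash
cat >> h.py <<'E'
def log():
    o=get_obs(); L=pickle.load(open('log.pkl','rb')) if __import__('os').path.exists('log.pkl') else []
    L.append((o['qpos'],o['ee_pos'],o['eef_rot'])); pickle.dump(L,open('log.pkl','wb')); print(round(o['time_s'],2),*[np.round(x,3) for x in L[-1]]); return o
E
python3 -c "
from h import *
log()"
```

```text
7.6 [-0.528  0.053  1.646 -0.     1.437 -0.896] [ 0.418 -0.201  0.242] [3.138 0.005 1.939]
```

{"fn": "send_rows", "kwargs": {
  "motion": [
    [[0, 0, 0], [1, 0, 1], 1],
    [[0, 0, 0], [1, 0, 1], 1],
    [[0, 0, 0], [1, 0, 1], 1],
    [[0, 0, 0], [1, 0, 1], 1],
    [[0, 0, 0], [0, 0, 0], 1]
  ]
}}

```text
time_s: 8.1
ee_pos: [0.4177, -0.2003, 0.236]
eef_rot: [-2.723, 0.088, 1.531]
force: [0.2, -0.2, -0.7]
grip_width: 0.094
grip_force: 0.0
```

```bash
python3 -c "
from h import *
log()"
```

```text
8.1 [-0.386  0.324  1.401 -0.22   1.783 -0.334] [ 0.418 -0.2    0.236] [-2.723  0.088  1.531]
```

{"fn": "send_rows", "kwargs": {
  "motion": [
    [[0, 0, 0], [-1, 1, 0], 1],
    [[0, 0, 0], [-1, 1, 0], 1],
    [[0, 0, 0], [-1, 1, 0], 1],
    [[0, 0, 0], [-1, 1, 0], 1],
    [[0, 0, 0], [0, 0, 0], 1]
  ]
}}

```text
time_s: 8.6
ee_pos: [0.4158, -0.2022, 0.2382]
eef_rot: [3.127, -0.328, 1.445]
force: [-0.0, 0.1, 0.7]
grip_width: 0.0939
grip_force: 0.0
```

```bash
python3 - <<'E'
from h import *
log()
from scipy.optimize import least_squares
L=pickle.load(open('log.pkl','rb'))
L+=[([-1.1955928,.300415436,1.5215419,0,1.32071937,-.0666430887],[.23505452,-.49692241,.17013346],[-3.14051,-7e-5,.441847]),([-.522845366,.215653557,1.86390629,0,1.06208137,.663735],[.41825469,-.19882357,.076443],[-3.14156796,0,.38422817]),([-.527487319,.268751576,1.89639534,.0001795,.970824444,-.985131138],[.4178,-.201,.0403],[3.13836,.0046,2.02833])]
def fk(q,p):
    h,r0,a2,b,a3,d=p
    R=Ro.from_euler('z',q[0]); x=R.apply([r0,0,h])
    R=R*Ro.from_euler('y',q[1]); x=x+R.apply([0,0,a2])
    R=R*Ro.from_euler('y',q[2]); x=x+R.apply([b,0,a3])
    R=R*Ro.from_euler('z',q[3])*Ro.from_euler('y',q[4])*Ro.from_euler('z',q[5]); x=x+R.apply([0,0,d]); return x,R
f=lambda p:np.concatenate([fk(q,p)[0]-np.array(e) for q,e,r in L])
s=least_squares(f,[.4,0,.45,0,.4,.25]);print(np.round(s.x,4),abs(s.fun).max())
for q,e,r in L: print(np.round((fk(q,s.x)[1].inv()*Ro.from_euler('xyz',r)).as_rotvec(),3))
E
```

```text
8.6 [-0.717  0.148  1.586  0.279  1.582 -0.61 ] [ 0.416 -0.202  0.238] [ 3.127 -0.328  1.445]
[0.2299 0.     0.4351 0.0477 0.4482 0.3184] 0.035932590799343495
[ 0.    -0.     1.571]
[-0.    -0.     1.571]
[0.    0.    1.571]
[ 0.    -0.     1.571]
[-0.     0.     1.571]
[-0.     0.     1.571]
```

```bash
cat > k.py <<'E'
from h import *
from scipy.optimize import least_squares
L0=[([-1.1955928,.300415436,1.5215419,0,1.32071937,-.0666430887],[.23505452,-.49692241,.17013346],[-3.14051,-7e-5,.441847]),([-.522845366,.215653557,1.86390629,0,1.06208137,.663735],[.41825469,-.19882357,.076443],[-3.14156796,0,.38422817]),([-.527487319,.268751576,1.89639534,.0001795,.970824444,-.985131138],[.4178,-.201,.0403],[3.13836,.0046,2.02833])]
def fk(q,p):
    h,r0,a2,b,a3,d=p[:6]
    R=Ro.from_euler('z',q[0]); x=R.apply([r0,0,h])
    R=R*Ro.from_euler('y',q[1]); x=x+R.apply([0,0,a2])
    R=R*Ro.from_euler('y',q[2]); x=x+R.apply([b,0,a3])
    R=R*Ro.from_euler('z',q[3])*Ro.from_euler('y',q[4])*Ro.from_euler('z',q[5]+np.pi/2); x=x+R.apply([p[6] if len(p)>6 else 0,p[7] if len(p)>6 else 0,d]); return x,R
E
python3 - <<'E'
from k import *
L=pickle.load(open('log.pkl','rb'))+L0
for p0,f2 in (([.4,0,.45,0,.4,.25],0),([.4,0,.45,0,.4,.25,0,0],0)):
    f=lambda p:np.concatenate([fk(q,p)[0]-np.array(e) for q,e,r in L])
    s=least_squares(f,p0,loss='soft_l1',f_scale=.001);print(np.round(s.x,4));print(np.round(f(s.x).reshape(-1,3),4))
E
```

```text
[0.2348 0.023  0.4071 0.034  0.4447 0.3098]
[[-0.001  -0.0418 -0.0007]
 [-0.0009 -0.0402  0.0007]
 [-0.0096 -0.0386 -0.0002]
 [-0.0278 -0.0292  0.0003]
 [-0.0007 -0.0418 -0.0001]
 [-0.0011 -0.0417  0.    ]]
[0.2717 0.0126 0.3542 0.0288 0.4462 0.299  0.0311 0.0184]
[[-0.0046 -0.0006 -0.0009]
 [-0.0016 -0.0004 -0.008 ]
 [-0.0003 -0.0047  0.0097]
 [-0.0004 -0.0108  0.0021]
 [ 0.0195 -0.0383 -0.0003]
 [-0.016   0.0046  0.0001]]
```

```bash
sed -i 's/x=R.apply(\[r0,0,h\])/x=R.apply([r0,p[6],h])/; s/R.apply(\[p\[6\] if.*d\])/R.apply([0,0,d])/' k.py
python3 - <<'E'
from k import *
L=pickle.load(open('log.pkl','rb'))+L0
f=lambda p:np.concatenate([fk(q,p)[0]-np.array(e) for q,e,r in L])
s=least_squares(f,[.4,0,.45,0,.4,.25,0]);print(np.round(s.x,4));print(np.round(f(s.x).reshape(-1,3),4))
pickle.dump(s.x,open('par.pkl','wb'))
E
```

```text
[0.2212 0.     0.4242 0.041  0.4475 0.3054 0.0366]
[[ 0. -0. -0.]
 [-0. -0. -0.]
 [-0. -0. -0.]
 [-0.  0.  0.]
 [-0.  0.  0.]
 [ 0.  0. -0.]]
```

The model fits exactly: spherical wrist, forearm roll q4, real grasp point 55 mm behind the reported TCP. Next I'll search for a side-ish tumbler grasp and a matching pour pose.

```bash
cat >> k.py <<'E'
par=pickle.load(open('par.pkl','rb')) 
LO=np.array([-3.03,-.79,.23,-1.04,0,-2.55]);HI=np.array([3.03,2.21,2.52,4.18,3.07,2.55])
BACK=.055
def ik(G,R,back=BACK):
    """G: real grasp point, R: tool rotation -> q or None"""
    h,r0,a2,b,a3,d,l=par; w=np.array(G)-(d-back)*R.as_matrix()[:,2]
    rr=w[0]**2+w[1]**2-l*l
    if rr<0: return None
    r=np.sqrt(rr); q1=np.arctan2(w[1],w[0])-np.arctan2(l,r)
    x,z=r-r0,w[2]-h; L3=np.hypot(a3,b); c=(x*x+z*z-a2**2-L3**2)/(2*a2*L3)
    if abs(c)>1: return None
    k=np.arccos(c); q2=np.arctan2(x,z)-np.arctan2(L3*np.sin(k),a2+L3*np.cos(k)); q3=k-np.arctan2(b,a3)
    M=(Ro.from_euler('z',q1)*Ro.from_euler('y',q2+q3)).inv()*R
    e=M.as_euler('ZYZ'); q4,q5,q6=e[0],e[1],e[2]-np.pi/2
    if q5<0: q4,q5,q6=q4+np.pi,-q5,q6+np.pi
    q4=(q4+1.571)%(2*np.pi)-1.571; q6=(q6+np.pi)%(2*np.pi)-np.pi
    return np.array([q1,q2,q3,q4,q5,q6])
def ok(q,m=.08): return q is not None and np.all(q>LO+m) and np.all(q<HI-m)
def rot(al,e,s=1):
    """tool heading al, depression e, closing axis horizontal; s flips about z"""
    z=np.array([np.cos(al)*np.cos(e),np.sin(al)*np.cos(e),-np.sin(e)]); y=s*np.array([-np.sin(al),np.cos(al),0]); return Ro.from_matrix(np.c_[np.cross(y,z),y,z])
E
python3 - <<'E'
from k import *
L=pickle.load(open('log.pkl','rb'));q,p,r=L[1];Rr=Ro.from_euler('xyz',r);print(ik(p-BACK*Rr.as_matrix()[:,2],Rr)-q)
C=np.array([.51,.098,.069]);PN=np.array([.625,.222]);D=np.pi/180
res=[]
for al in np.arange(-180,180,15)*D:
  for e in (30,40,50):
    for s in(1,-1):
      R=rot(al,e*D,s);qa=ik(C,R); qb=ik(C+[0,0,.1],R)
      if not(ok(qa) and ok(qb)): continue
      for psi in (-180,-150,-120,120,150,180):
        for al2 in al+np.arange(-60,61,15)*D:
          for e2 in (10,20,30,40):
            Rp=rot(al2,e2*D,s)*Ro.from_euler('z',psi*D)
            a=Rp.apply(R.inv().apply([0,0,1]))
            tip=np.degrees(np.arccos(a[2]))
            if tip<115 or tip>150: continue
            rim=np.r_[PN,.125]; G=rim-a*.028
            if G[2]<.13: G[2]=.13
            qp=ik(G,Rp)
            if not ok(qp): continue
            # path check: joint-interp continuity
            dq=np.abs(qp-qb); 
            if dq[:5].max()>1.6 or min(qa[4],qp[4])<.25: continue
            res.append((dq[:5].max()+.3*dq[5]+.3*abs(e-35)/10,np.degrees(al),e,s,psi,round(np.degrees(al2)),e2,round(tip),np.round(qa,2),np.round(qp,2),np.round(a,2)))
res.sort(key=lambda t:t[0]);seen={}
print(len(res))
for t in res:
    k=t[1:4]+(t[4]>0,)
    if k not in seen: seen[k]=1;print(*t)
    if len(seen)>14:break
E
```

```text
[ 9.82815979e-06 -1.34627077e-06 -4.48692742e-07  3.47568064e-06
  3.86672696e-06  9.29642721e-06]
2040
1.234139022388227 90.0 30 -1 150 90 20 122 [-0.3   0.65  1.77  1.01  1.36 -0.87] [-0.05  0.74  1.5   1.26  1.39  1.97] [ 0.43 -0.73 -0.53]
1.2428231691811882 90.0 30 1 -150 90 20 122 [-0.3   0.65  1.77  1.01  1.36  2.27] [-0.05  0.78  1.42  1.26  1.4  -0.09] [-0.43 -0.73 -0.53]
1.2477644225496571 135.0 30 1 -150 120 20 122 [-0.14  0.88  1.32  0.57  1.84  2.1 ] [ 0.01  0.99  1.02  1.02  1.85 -0.09] [-0.01 -0.85 -0.53]
1.256054170794252 75.0 30 -1 150 75 20 122 [-0.32  0.58  1.92  1.2   1.19 -0.87] [-0.03  0.65  1.67  1.45  1.17  1.94] [ 0.23 -0.81 -0.53]
1.2562750089729469 119.99999999999999 30 1 -150 105 20 122 [-0.2   0.81  1.46  0.71  1.69  2.19] [-0.03  0.88  1.22  1.12  1.63 -0.08] [-0.23 -0.81 -0.53]
1.2602091956663726 105.00000000000001 30 1 -150 105 20 122 [-0.26  0.73  1.61  0.85  1.53  2.24] [-0.03  0.88  1.22  1.12  1.63 -0.08] [-0.23 -0.81 -0.53]
1.2603129058513862 105.00000000000001 30 -1 150 105 20 122 [-0.26  0.73  1.61  0.85  1.53 -0.9 ] [-0.04  0.84  1.31  1.12  1.6
[... 489 characters left out ...]
7498673937612 135.0 30 1 180 120 30 120 [-0.14  0.88  1.32  0.57  1.84  2.1 ] [ 0.03  0.9   1.1   0.88  1.74 -0.62] [ 0.43 -0.75 -0.5 ]
1.2814580411528294 -135.0 30 -1 150 -105 20 122 [ 0.31  0.96  1.16 -0.45  1.98 -2.01] [ 0.51  1.18  0.66 -0.93  2.14  0.08] [-0.23  0.81 -0.53]
1.288676387969184 29.999999999999996 30 -1 150 45 20 122 [-0.15  0.39  2.3   2.2   0.73 -1.15] [0.09 0.51 1.92 2.06 0.75 1.71] [-0.21 -0.82 -0.53]
1.294205818851211 45.0 30 -1 150 60 20 122 [-0.26  0.44  2.2   1.76  0.86 -0.99] [0.01 0.57 1.81 1.71 0.96 1.86] [ 0.01 -0.85 -0.53]
1.2965770973986106 150.0 30 1 180 135 30 120 [-0.07  0.94  1.2   0.43  1.96  1.98] [ 0.06  1.    0.91  0.78  1.95 -0.7 ] [ 0.61 -0.61 -0.5 ]
```

```bash
cat >> k.py <<'E'
def cfit(X,c0,r,zlo,zhi,band=.012):
    k=X[(abs(np.hypot(X[:,0]-c0[0],X[:,1]-c0[1])-r)<band)&(X[:,2]>zlo)&(X[:,2]<zhi)]
    s=least_squares(lambda p:np.hypot(k[:,0]-p[0],k[:,1]-p[1])-r,c0,loss='soft_l1',f_scale=.002);return np.round(s.x,4),len(k)
def rows(wps,o=None):
    """wps: list of (n, G, R): prints rows in tool units from the current pose"""
    o=o or get_obs(); R0=Ro.from_euler('xyz',o['eef_rot']); p0=np.array(o['ee_pos'])
    p,R=p0,R0
    for n,G,T in wps:
        G=np.array(G,float);G0=p-BACK*R.as_matrix()[:,2]; dr=(R.inv()*T).as_rotvec()
        Ra=R; out=[]
        for i in range(1,n+1):
            Ri=Ra*Ro.from_rotvec(dr*i/n); Gi=G0+(G-G0)*i/n; pi=Gi+BACK*Ri.as_matrix()[:,2]
            s=np.round(R.inv().apply(pi-p)/.03,2); t=np.round((R.inv()*Ri).as_rotvec()/.12,2)
            out.append([s.tolist(),t.tolist()]); p=p+R.apply(s*.03); R=R*Ro.from_rotvec(t*.12)
            q=ik(p-BACK*R.as_matrix()[:,2],R)
            if not ok(q,.03): print('!!',i,q)
        print(n,'G err',np.round(p-BACK*R.as_matrix()[:,2]-G,4),'q',np.round(q,2))
        for r in out: print(r)
    return
E
python3 - <<'E'
from k import *
for f in('t0','s0'):
    X=cloud(load(f)).reshape(-1,3)
    print(f,'pan',cfit(X,[.623,.221],.0585,.076,.09),'cup',cfit(X,[.51,.098],.0325,.091,.102),'lid',cfit(X,[.505,.345],.0145,.06,.08,.01))
D=np.pi/180
C=np.array([.51,.098,.069]);R=rot(90*D,35*D,-1);z=R.as_matrix()[:,2]
rows([(12,C-.1*z,R),(5,C,R)])
E
```

```text
t0 pan (array([0.622 , 0.2214]), 174) cup (array([0.5084, 0.0973]), 85) lid (array([0.5051, 0.3456]), 83)
s0 pan (array([0.6223, 0.2234]), 187) cup (array([0.509 , 0.0985]), 85) lid (array([0.505 , 0.3457]), 83)
12 G err [0.0001 0.0001 0.    ] q [-0.42  0.55  1.7   0.85  1.47 -0.78]
[[0.6, 0.16, 0.65], [0.06, 0.44, -0.07]]
[[0.56, 0.17, 0.68], [0.07, 0.44, -0.07]]
[[0.52, 0.18, 0.69], [0.06, 0.44, -0.06]]
[[0.48, 0.19, 0.72], [0.06, 0.44, -0.07]]
[[0.45, 0.2, 0.74], [0.06, 0.44, -0.07]]
[[0.4, 0.2, 0.75], [0.07, 0.43, -0.07]]
[[0.36, 0.22, 0.76], [0.06, 0.44, -0.07]]
[[0.32, 0.22, 0.78], [0.06, 0.44, -0.06]]
[[0.28, 0.23, 0.78], [0.07, 0.44, -0.07]]
[[0.23, 0.23, 0.79], [0.06, 0.44, -0.07]]
[[0.18, 0.25, 0.79], [0.06, 0.44, -0.07]]
[[0.15, 0.25, 0.8], [0.06, 0.44, -0.07]]
5 G err [ 0.0001 -0.      0.0001] q [-0.28  0.61  1.78  0.96  1.3  -0.82]
[[-0.0, -0.0, 0.67], [0.0, -0.0, 0.0]]
[[-0.0, -0.0, 0.66], [0.0, -0.0, 0.0]]
[[-0.0, -0.0, 0.67], [0.0, -0.0, 0.0]]
[[-0.0, -0.0, 0.67], [0.0, -0.0, 0.0]]
[[-0.0, -0.0, 0.66], [0.0, -0.0, 0.0]]
```

{"fn": "send_rows", "kwargs": {
  "motion": [
    [[0.6, 0.16, 0.65], [0.06, 0.44, -0.07], 1],
    [[0.56, 0.17, 0.68], [0.07, 0.44, -0.07], 1],
    [[0.52, 0.18, 0.69], [0.06, 0.44, -0.07], 1],
    [[0.48, 0.19, 0.72], [0.06, 0.44, -0.07], 1],
    [[0.45, 0.2, 0.74], [0.06, 0.44, -0.07], 1],
    [[0.4, 0.2, 0.75], [0.07, 0.43, -0.07], 1],
    [[0.36, 0.22, 0.76], [0.06, 0.44, -0.07], 1],
    [[0.32, 0.22, 0.78], [0.06, 0.44, -0.06], 1],
    [[0.28, 0.23, 0.78], [0.07, 0.44, -0.07], 1],
    [[0.23, 0.23, 0.79], [0.06, 0.44, -0.07], 1],
    [[0.18, 0.25, 0.79], [0.06, 0.44, -0.07], 1],
    [[0.15, 0.25, 0.8], [0.06, 0.44, -0.07], 1]
  ]
}}

```text
time_s: 9.8
ee_pos: [0.5096, 0.064, 0.0932]
eef_rot: [-3.137, -0.959, 1.574]
force: [-0.3, -0.2, 0.2]
grip_width: 0.0937
grip_force: 0.0
```

{"fn": "send_rows", "kwargs": {
  "motion": [
    [[0, 0, 0], [0, 0, 0], 1],
    [[0, 0, 0], [0, 0, 0], 1]
  ]
}}

```text
time_s: 10.0
ee_pos: [0.5092, 0.0628, 0.0936]
eef_rot: [-3.134, -0.956, 1.571]
force: [-0.3, -0.3, -1.1]
grip_width: 0.0939
grip_force: 0.0
```

```bash
python3 - <<'E'
from k import *
D=np.pi/180
C=np.array([.509,.098,.069]);R=rot(90*D,35*D,-1)
rows([(5,C,R)])
w=snap('wrist','w3');cv2.imwrite('pics/w3.png',w['pixels'][:,:,::-1])
E
```

```text
5 G err [-0.      0.0001 -0.    ] q [-0.28  0.61  1.78  0.96  1.3  -0.82]
[[0.0, 0.0, 0.65], [-0.01, 0.01, 0.0]]
[[0.0, 0.01, 0.66], [-0.02, 0.0, 0.0]]
[[0.01, -0.0, 0.65], [-0.01, 0.01, 0.0]]
[[-0.0, -0.0, 0.65], [-0.01, 0.0, 0.0]]
[[-0.0, -0.0, 0.66], [-0.02, 0.01, 0.0]]
```

View pics/w3.png

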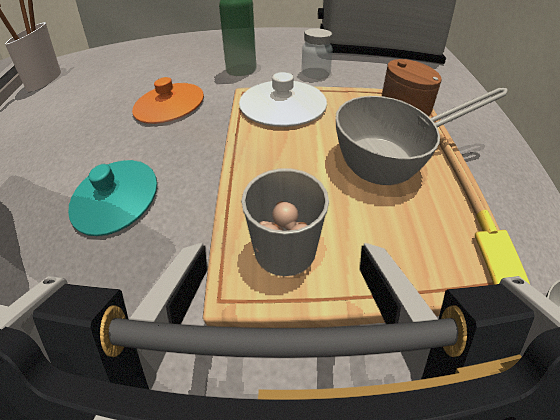

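The tumbler at (285,220) sits centred between the fingers at (195,255) and (370,255), with the pan at (387,140) behind. Advancing and closing.

{"fn": "send_rows", "kwargs": {
  "motion": [
    [[0, 0, 0.65], [-0.02, 0.01, 0], 1],
    [[0, 0, 0.65], [-0.02, 0.01, 0], 1],
    [[0, 0, 0.65], [-0.01, 0.01, 0], 1],
    [[0, 0, 0.65], [-0.01, 0, 0], 1],
    [[0, 0, 0.67], [-0.01, 0, 0], 1],
    [[0, 0, 0], [0, 0, 0], 1],
    [[0, 0, 0], [0, 0, 0], 0.2],
    [[0, 0, 0], [0, 0, 0], 0],
    [[0, 0, 0], [0, 0, 0], -0.5],
    [[0, 0, 0], [0, 0, 0], -1],
    [[0, 0, 0], [0, 0, 0], -1]
  ],
  "squeeze": 25
}}

```text
time_s: 11.15
ee_pos: [0.5095, 0.1429, 0.0377]
eef_rot: [3.14, -0.962, 1.57]
force: [0.3, -3.1, 4.2]
grip_width: 0.0625
grip_force: 24.9
```

```bash
python3 - <<'E'
from k import *
D=np.pi/180
o=get_obs();print(o['force'],o['grip_width'],o['grip_force'],o['time_s'])
R=Ro.from_euler('xyz',o['eef_rot']);G=o['ee_pos']-BACK*R.as_matrix()[:,2];print('G',G)
ax=R.inv().apply([0,0,1])
PN=np.array([.622,.222]);hr=.030
def st(psi,e2,lipz):
    T=rot(90*D,e2*D,-1)*Ro.from_euler('z',psi*D);a=T.apply(ax);ah=a[:2]/np.hypot(*a[:2]);tip=np.arccos(a[2])
    rimz=lipz+.0335*np.sin(tip)
    g=np.r_[PN-.012*ah,rimz]-hr*a
    print('psi',psi,e2,'tip',round(tip/D),'a',np.round(a,2),'G',np.round(g,3));return g,T
W=[(3,G+[0,0,.08],R)]
for n,psi,e2,lz in ((12,60,50,.11),(6,100,50,.105),(6,140,50,.1),(6,180,45,.096),(5,180,20,.096)):
    g,T=st(psi,e2,lz);W.append((n,g,T))
rows(W)
E
```

```text
[ 0.32135278 -3.09408432  4.21525304] 0.06250586017548308 24.892306917918177 11.15
G [0.50936846 0.09776068 0.06917546]
psi 60 50 tip 45 a [ 0.71 -0.05  0.7 ] G [0.589 0.225 0.113]
psi 100 50 tip 70 a [ 0.81 -0.48  0.35] G [0.587 0.242 0.126]
psi 140 50 tip 88 a [ 0.53 -0.85  0.03] G [0.6   0.258 0.132]
psi 180 45 tip 100 a [-0.   -0.98 -0.18] G [0.622 0.264 0.134]
psi 180 20 tip 125 a [-0.   -0.82 -0.58] G [0.622 0.259 0.141]
3 G err [-0.0001  0.0002 -0.    ] q [-0.28  0.47  1.77  0.93  1.39 -0.69]
[[0.73, 0.0, -0.51], [0.0, 0.0, 0.0]]
[[0.73, 0.0, -0.51], [0.0, 0.0, 0.0]]
[[0.73, 0.0, -0.5], [0.0, 0.0, 0.0]]
12 G err [-0.0001 -0.0001 -0.0002] q [0.05 0.58 1.55 0.79 1.13 0.7 ]
[[0.08, 0.24, 0.35], [-0.09, -0.17, 0.72]]
[[0.11, 0.22, 0.34], [-0.1, -0.16, 0.72]]
[[0.13, 0.21, 0.35], [-0.09, -0.17, 0.73]]
[[0.15, 0.19, 0.34], [-0.1, -0.17, 0.72]]
[[0.17, 0.16, 0.34], [-0.09, -0.16, 0.72]]
[[0.19, 0.14, 0.34], [-0.1, -0.17, 0.72]]
[[0.21, 0.12, 0.34], [-0.09, -0.17, 0.73]]
[[0.22, 0.09, 0.33], [-0.1, -0.17, 0.72]]
[[0.24, 0.07, 0.32], [-0.09, -0.16, 0.72]]
[[0.24, 0.04, 0.32], [-0.1, -0
[... 1158 characters left out ...]
0.01], [0.04, -0.12, 0.97]]
[[-0.03, -0.14, 0.01], [0.04, -0.11, 0.97]]
[[-0.04, -0.14, 0.02], [0.05, -0.12, 0.97]]
!! 1 [0.05493176 0.65631342 1.44233854 0.96164326 1.20190675 2.75106007]
!! 2 [0.03225295 0.67570788 1.45271882 1.0468288  1.23788931 2.68431786]
!! 3 [0.01149932 0.69897804 1.46077225 1.1284168  1.27993778 2.62166564]
!! 4 [-0.006528    0.72515517  1.46618265  1.20525008  1.32685847  2.56497228]
5 G err [0.0001 0.0002 0.0001] q [-0.02  0.75  1.47  1.28  1.38  2.51]
[[-0.17, 0.0, -0.06], [-0.0, -0.73, -0.0]]
[[-0.17, 0.0, -0.06], [-0.0, -0.72, -0.0]]
[[-0.17, 0.0, -0.06], [-0.0, -0.73, -0.0]]
[[-0.18, 0.0, -0.06], [-0.0, -0.73, -0.0]]
[[-0.19, 0.0, -0.05], [-0.01, -0.73, -0.0]]
```

```bash
python3 - <<'E'
from k import *
D=np.pi/180
o=get_obs()
R=Ro.from_euler('xyz',o['eef_rot']);G=o['ee_pos']-BACK*R.as_matrix()[:,2]
ax=R.inv().apply([0,0,1])
PN=np.array([.622,.222]);hr=.030
def st(psi,e2,lipz):
    T=rot(90*D,e2*D,-1)*Ro.from_euler('z',psi*D);a=T.apply(ax);ah=a[:2]/np.hypot(*a[:2]);tip=np.arccos(a[2])
    rimz=lipz+.0335*np.sin(tip)
    g=np.r_[PN-.012*ah,rimz]-hr*a
    M=T.as_matrix();body=min((g-.078*M[:,2]+x*M[:,0]+y*M[:,1])[2] for x in(-.0375,.0375) for y in(-.0885,.0885))
    print('psi',psi,e2,'tip',round(tip/D),'a',np.round(a,2),'G',np.round(g,3),'body z',round(body,3));return g,T
W=[(3,G+[0,0,.08],R)]
for n,psi,e2,lz in ((12,50,50,.112),(8,100,50,.108),(5,130,48,.106),(8,150,20,.11)):
    g,T=st(psi,e2,lz);W.append((n,g,T))
rows(W)
E
```

```text
psi 50 50 tip 39 a [0.63 0.04 0.78] G [0.591 0.22  0.11 ] body z 0.11
psi 100 50 tip 70 a [ 0.81 -0.48  0.35] G [0.587 0.242 0.129] body z 0.129
psi 130 48 tip 86 a [ 0.63 -0.77  0.07] G [0.596 0.255 0.137] body z 0.134
psi 150 20 tip 118 a [ 0.41 -0.78 -0.47] G [0.604 0.256 0.154] body z 0.108
3 G err [-0.0001  0.0002 -0.    ] q [-0.28  0.47  1.77  0.93  1.39 -0.69]
[[0.73, 0.0, -0.51], [0.0, 0.0, 0.0]]
[[0.73, 0.0, -0.51], [0.0, 0.0, 0.0]]
[[0.73, 0.0, -0.5], [0.0, 0.0, 0.0]]
12 G err [0.0001 0.     0.0001] q [0.04 0.59 1.54 0.79 1.13 0.52]
[[0.07, 0.24, 0.34], [-0.08, -0.17, 0.6]]
[[0.09, 0.23, 0.34], [-0.08, -0.17, 0.6]]
[[0.11, 0.22, 0.34], [-0.08, -0.18, 0.61]]
[[0.13, 0.2, 0.34], [-0.07, -0.17, 0.6]]
[[0.15, 0.19, 0.34], [-0.08, -0.17, 0.6]]
[[0.17, 0.17, 0.33], [-0.08, -0.17, 0.6]]
[[0.19, 0.15, 0.33], [-0.08, -0.17, 0.6]]
[[0.21, 0.13, 0.33], [-0.08, -0.18, 0.6]]
[[0.21, 0.11, 0.32], [-0.08, -0.17, 0.61]]
[[0.23, 0.08, 0.32], [-0.08, -0.17, 0.6]]
[[0.25, 0.07, 0.31], [-0.07, -0.17, 0.6]]
[[0.25, 0.04, 0.31], [-0.08, -0.18, 0.6]]
8 G err [ 0.0001  0.0001 -0.0001] q [0.08 0.56
[... 358 characters left out ...]
02 -0.0001 -0.    ] q [0.08 0.57 1.51 0.82 1.15 1.97]
[[0.03, -0.12, 0.01], [0.05, -0.03, 0.87]]
[[0.02, -0.12, 0.01], [0.06, -0.02, 0.88]]
[[0.01, -0.12, 0.01], [0.05, -0.03, 0.87]]
[[-0.0, -0.12, 0.01], [0.05, -0.02, 0.87]]
[[-0.02, -0.12, 0.01], [0.06, -0.03, 0.88]]
8 G err [-0.     -0.0002 -0.0001] q [-0.03  0.7   1.53  1.28  1.38  1.98]
[[-0.09, -0.14, -0.05], [0.33, -0.39, 0.36]]
[[-0.09, -0.13, -0.05], [0.33, -0.39, 0.35]]
[[-0.1, -0.14, -0.04], [0.32, -0.4, 0.36]]
[[-0.11, -0.14, -0.04], [0.33, -0.39, 0.35]]
[[-0.1, -0.14, -0.04], [0.33, -0.39, 0.36]]
[[-0.12, -0.14, -0.03], [0.33, -0.39, 0.36]]
[[-0.11, -0.14, -0.03], [0.33, -0.39, 0.35]]
[[-0.12, -0.14, -0.03], [0.33, -0.39, 0.36]]
```

The tumbler is held at 62.5 mm. That plan would let its foot hit the pan's rim, so I'm replanning higher at the start of the tilt.

```bash
python3 - <<'E'
from k import *
D=np.pi/180
o=get_obs()
R=Ro.from_euler('xyz',o['eef_rot']);G=o['ee_pos']-BACK*R.as_matrix()[:,2]
ax=R.inv().apply([0,0,1])
PN=np.array([.622,.222]);hr=.030
def st(psi,e2,lipz):
    T=rot(90*D,e2*D,-1)*Ro.from_euler('z',psi*D);a=T.apply(ax);ah=a[:2]/np.hypot(*a[:2]);tip=np.arccos(a[2])
    g=np.r_[PN-.012*ah,lipz+.0335*np.sin(tip)]-hr*a
    g[2]=max(g[2],.097+.044*a[2]+.029*np.sin(tip))
    M=T.as_matrix();body=min((g-.078*M[:,2]+x*M[:,0]+y*M[:,1])[2] for x in(-.0375,.0375) for y in(-.0885,.0885))
    print('psi',psi,e2,'tip',round(tip/D),'G',np.round(g,3),'body z',round(body,3),'lip',round(g[2]+hr*a[2]-.0335*np.sin(tip),3));return g,T
W=[(3,G+[0,0,.085],R)]
for n,psi,e2,lz in ((12,50,50,.112),(8,100,50,.108),(5,130,48,.106),(8,150,20,.11)):
    g,T=st(psi,e2,lz);W.append((n,g,T))
rows(W)
E
```

```text
psi 50 50 tip 39 G [0.591 0.22  0.149] body z 0.15 lip 0.152
psi 100 50 tip 70 G [0.587 0.242 0.139] body z 0.139 lip 0.118
psi 130 48 tip 86 G [0.596 0.255 0.137] body z 0.134 lip 0.106
psi 150 20 tip 118 G [0.604 0.256 0.154] body z 0.108 lip 0.11
3 G err [-0.0001 -0.0001 -0.0001] q [-0.28  0.46  1.76  0.93  1.4  -0.68]
[[0.77, 0.0, -0.54], [0.0, 0.0, 0.0]]
[[0.78, 0.0, -0.54], [0.0, 0.0, 0.0]]
[[0.77, 0.0, -0.54], [0.0, 0.0, 0.0]]
12 G err [ 0.      0.     -0.0001] q [0.04 0.54 1.52 0.77 1.18 0.57]
[[0.15, 0.24, 0.29], [-0.08, -0.17, 0.6]]
[[0.16, 0.23, 0.28], [-0.08, -0.17, 0.6]]
[[0.19, 0.21, 0.28], [-0.08, -0.18, 0.61]]
[[0.21, 0.18, 0.28], [-0.07, -0.17, 0.6]]
[[0.22, 0.17, 0.28], [-0.08, -0.17, 0.6]]
[[0.24, 0.14, 0.27], [-0.08, -0.17, 0.6]]
[[0.26, 0.13, 0.26], [-0.08, -0.17, 0.6]]
[[0.26, 0.09, 0.27], [-0.08, -0.18, 0.6]]
[[0.28, 0.08, 0.25], [-0.08, -0.17, 0.61]]
[[0.28, 0.04, 0.25], [-0.08, -0.17, 0.6]]
[[0.29, 0.02, 0.24], [-0.07, -0.17, 0.6]]
[[0.3, -0.0, 0.24], [-0.08, -0.18, 0.6]]
8 G err [-0.0001 -0.     -0.0001] q [0.08 0.55 1.53 0.78 1.14 1.45]
[[0.02, -0.04, 0.09]
[... 319 characters left out ...]
01  0.     -0.0001] q [0.08 0.57 1.51 0.82 1.15 1.97]
[[0.04, -0.07, 0.06], [0.05, -0.03, 0.87]]
[[0.03, -0.08, 0.07], [0.06, -0.02, 0.88]]
[[0.03, -0.08, 0.06], [0.05, -0.03, 0.87]]
[[0.02, -0.09, 0.06], [0.05, -0.02, 0.87]]
[[0.01, -0.08, 0.07], [0.06, -0.03, 0.88]]
8 G err [-0.0001  0.0001  0.0001] q [-0.03  0.7   1.53  1.28  1.38  1.98]
[[-0.09, -0.14, -0.05], [0.33, -0.39, 0.36]]
[[-0.09, -0.13, -0.05], [0.33, -0.39, 0.35]]
[[-0.1, -0.14, -0.04], [0.32, -0.4, 0.36]]
[[-0.11, -0.14, -0.04], [0.33, -0.39, 0.35]]
[[-0.11, -0.14, -0.04], [0.33, -0.39, 0.36]]
[[-0.11, -0.14, -0.04], [0.33, -0.39, 0.36]]
[[-0.12, -0.14, -0.03], [0.33, -0.39, 0.35]]
[[-0.12, -0.14, -0.02], [0.33, -0.39, 0.36]]
```

{"fn": "send_rows", "kwargs": {
  "motion": [
    [[0.5, 0, -0.35], [0, 0, 0], -1],
    [[0.77, 0, -0.54], [0, 0, 0], -1],
    [[0.77, 0, -0.54], [0, 0, 0], -1],
    [[0.28, 0, -0.19], [0, 0, 0], -1],
    [[0, 0, 0], [0, 0, 0], -1]
  ]
}}

```text
time_s: 11.65
ee_pos: [0.5094, 0.143, 0.1227]
eef_rot: [3.138, -0.961, 1.572]
force: [0.4, -0.6, -2.1]
grip_width: 0.0627
grip_force: 25.0
```

{"fn": "send_rows", "kwargs": {
  "motion": [
    [[0.15, 0.24, 0.29], [-0.08, -0.17, 0.6], -1],
    [[0.16, 0.23, 0.28], [-0.08, -0.17, 0.6], -1],
    [[0.19, 0.21, 0.28], [-0.08, -0.18, 0.61], -1],
    [[0.21, 0.18, 0.28], [-0.07, -0.17, 0.6], -1],
    [[0.22, 0.17, 0.28], [-0.08, -0.17, 0.6], -1],
    [[0.24, 0.14, 0.27], [-0.08, -0.17, 0.6], -1],
    [[0.26, 0.13, 0.26], [-0.08, -0.17, 0.6], -1],
    [[0.26, 0.09, 0.27], [-0.08, -0.18, 0.6], -1],
    [[0.28, 0.08, 0.25], [-0.08, -0.17, 0.61], -1],
    [[0.28, 0.04, 0.25], [-0.08, -0.17, 0.6], -1],
    [[0.29, 0.02, 0.24], [-0.07, -0.17, 0.6], -1],
    [[0.3, 0, 0.24], [-0.08, -0.18, 0.6], -1]
  ]
}}

```text
time_s: 12.85
ee_pos: [0.5902, 0.2563, 0.1044]
eef_rot: [-2.568, -0.42, 0.57]
force: [0.9, -0.5, -1.6]
grip_width: 0.0626
grip_force: 25.0
```

```bash
python3 - <<'E'
from k import *
o=log();R=Ro.from_euler('xyz',o['eef_rot']);print('G',o['ee_pos']-BACK*R.as_matrix()[:,2],o['force'],o['grip_width'])
w=snap('wrist','w4')
E
```

```text
12.85 [0.04  0.539 1.521 0.766 1.181 0.576] [0.59  0.256 0.104] [-2.568 -0.42   0.57 ]
G [0.59048113 0.22100832 0.14656127] [ 0.86758407 -0.53664247 -1.56536032] 0.06262632624554125
```

View pics/w4.png

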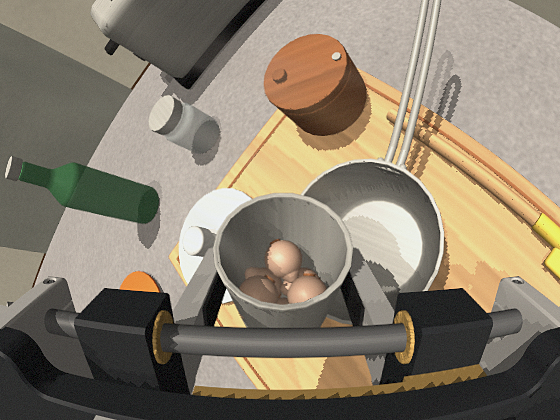

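The tumbler at (283,265) is tilted with its shallots still in it, and the pan's mouth is just beyond at (380,225). Pouring.

{"fn": "send_rows", "kwargs": {
  "motion": [
    [[0.02, -0.04, 0.09], [0, 0, 0.91], -1],
    [[0.01, -0.05, 0.09], [0, 0, 0.91], -1],
    [[0, -0.04, 0.09], [0, 0, 0.91], -1],
    [[0, -0.05, 0.09], [0, 0, 0.91], -1],
    [[-0.01, -0.05, 0.1], [0, 0, 0.91], -1],
    [[-0.01, -0.04, 0.09], [0, 0, 0.91], -1],
    [[-0.01, -0.05, 0.09], [0, 0, 0.9], -1],
    [[-0.02, -0.04, 0.09], [0, 0, 0.91], -1]
  ]
}}

```text
time_s: 13.7
ee_pos: [0.5859, 0.2778, 0.0947]
eef_rot: [-2.452, 0.117, -0.135]
force: [0.7, -0.1, -1.1]
grip_width: 0.062
grip_force: 24.9
```

{"fn": "send_rows", "kwargs": {
  "motion": [
    [[0.02, -0.04, 0.03], [0.03, -0.01, 0.44], -1],
    [[0.02, -0.04, 0.03], [0.03, -0.01, 0.44], -1],
    [[0.02, -0.04, 0.03], [0.03, -0.01, 0.44], -1],
    [[0.01, -0.04, 0.03], [0.03, -0.01, 0.44], -1],
    [[0.01, -0.04, 0.03], [0.03, -0.01, 0.44], -1],
    [[0.01, -0.04, 0.03], [0.03, -0.01, 0.44], -1],
    [[0.01, -0.04, 0.03], [0.03, -0.01, 0.44], -1],
    [[0.01, -0.04, 0.03], [0.03, -0.01, 0.44], -1],
    [[0.01, -0.04, 0.03], [0.03, -0.02, 0.44], -1],
    [[0.01, -0.04, 0.03], [0.02, -0.02, 0.42], -1]
  ]
}}

```text
time_s: 14.7
ee_pos: [0.5943, 0.2907, 0.094]
eef_rot: [-2.537, 0.449, -0.559]
force: [0.4, -0.1, -2.9]
grip_width: 0.0624
grip_force: 24.9
```

{"fn": "send_rows", "kwargs": {
  "motion": [
    [[-0.09, -0.14, -0.05], [0.33, -0.39, 0.36], -1],
    [[-0.09, -0.13, -0.05], [0.33, -0.39, 0.35], -1],
    [[-0.1, -0.14, -0.04], [0.32, -0.4, 0.36], -1],
    [[-0.11, -0.14, -0.04], [0.33, -0.39, 0.35], -1],
    [[-0.11, -0.14, -0.04], [0.33, -0.39, 0.36], -1],
    [[-0.11, -0.14, -0.04], [0.33, -0.39, 0.36], -1],
    [[-0.12, -0.14, -0.03], [0.33, -0.39, 0.35], -1],
    [[-0.12, -0.14, -0.02], [0.33, -0.39, 0.36], -1],
    [[0, 0, 0], [0, 0, 0], -1],
    [[0, 0, 0], [0, 0, 0], -1],
    [[0, 0, 0], [0, 0, 0], -1]
  ]
}}

```text
time_s: 15.8
ee_pos: [0.6036, 0.3074, 0.1345]
eef_rot: [-2.199, 0.951, -0.535]
force: [-0.6, -0.2, -2.1]
grip_width: 0.0626
grip_force: 24.9
```

```bash
python3 - <<'E'
from k import *
o=log();R=Ro.from_euler('xyz',o['eef_rot']);print('G',o['ee_pos']-BACK*R.as_matrix()[:,2],o['force'],o['grip_width'])
a=snap('top','t4');b=snap('side','s4');w=snap('wrist','w5')
o=np.zeros((600,800,3),np.uint8)
o[:280,:400]=cv2.resize(a['pixels'][130:235,140:290,::-1],(400,280),interpolation=2)
o[:280,400:]=cv2.resize(b['pixels'][190:295,165:315,::-1],(400,280),interpolation=2)
o[280:,:427]=cv2.resize(w['pixels'][:,:,::-1],(427,320))
cv2.imwrite('pics/c4.png',o)
E
```

```text
15.8 [-0.027  0.702  1.528  1.277  1.38   1.982] [0.604 0.307 0.134] [-2.199  0.951 -0.535]
G [0.60350995 0.25574745 0.15323436] [-0.64921217 -0.19832471 -2.05794479] 0.06261876251441925
```

View pics/c4.png

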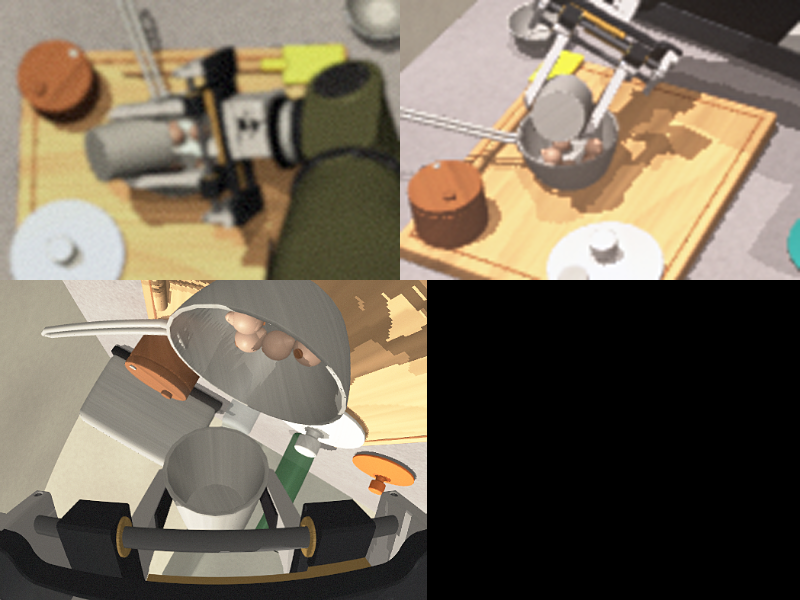

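The wrist view shows the tumbler empty and the shallots piled in the pan at (265,335), with none on the board. Next: raise, unroll and put the tumbler back on its spot.

```bash
python3 - <<'E'
from k import *
D=np.pi/180
R0=Ro.from_euler('xyz',[3.14,-.962,1.57])
T=lambda psi,e2:rot(90*D,e2*D,-1)*Ro.from_euler('z',psi*D)
rows([(3,[.600,.252,.215],T(150,20)),(9,[.575,.21,.225],T(80,35)),(12,[.5094,.0978,.16],R0),(5,[.5094,.0978,.076],R0)])
E
```

```text
3 G err [-0.0001 -0.0001 -0.0001] q [-0.03  0.6   1.52  1.25  1.42  2.08]
[[-0.56, -0.28, -0.27], [-0.0, 0.0, -0.0]]
[[-0.56, -0.28, -0.28], [-0.01, 0.0, -0.0]]
[[-0.56, -0.27, -0.27], [-0.0, 0.01, -0.0]]
9 G err [ 0.0001  0.0001 -0.    ] q [-0.06  0.46  1.56  0.99  1.36  0.99]
[[-0.0, 0.14, -0.16], [-0.23, 0.11, -1.12]]
[[-0.02, 0.14, -0.16], [-0.24, 0.11, -1.13]]
[[-0.02, 0.13, -0.15], [-0.23, 0.11, -1.12]]
[[-0.03, 0.14, -0.16], [-0.23, 0.1, -1.13]]
[[-0.04, 0.12, -0.15], [-0.24, 0.11, -1.12]]
[[-0.05, 0.13, -0.15], [-0.23, 0.11, -1.13]]
[[-0.06, 0.11, -0.15], [-0.24, 0.11, -1.12]]
[[-0.06, 0.11, -0.15], [-0.23, 0.11, -1.13]]
[[-0.07, 0.1, -0.15], [-0.23, 0.11, -1.12]]
12 G err [-0.0001  0.0001  0.0001] q [-0.28  0.45  1.76  0.93  1.41 -0.67]
[[-0.24, 0.29, -0.15], [-0.0, 0.0, -0.97]]
[[-0.26, 0.26, -0.15], [-0.0, 0.0, -0.97]]
[[-0.3, 0.23, -0.16], [-0.0, 0.01, -0.97]]
[[-0.32, 0.19, -0.15], [-0.0, -0.0, -0.97]]
[[-0.34, 0.15, -0.15], [-0.0, -0.0, -0.97]]
[[-0.36, 0.12, -0.15], [-0.0, -0.0, -0.97]]
[[-0.37, 0.07, -0.16], [-0.0, 0.0, -0.97]]
[[-0.37, 0.02, -0.15], [-0.0, 0.0, -0.97]]
[[-0.37, -0.01, -0.15], [-0.0, 0.0, -0.97]]
[[-0.37, -0.06, -0.15], [-0.0, 0.01, -0.96]]
[[-0.36, -0.1, -0.16], [-0.0, -0.0, -0.97]]
[[-0.34, -0.15, -0.15], [-0.0, -0.0, -0.97]]
5 G err [-0.0001  0.      0.    ] q [-0.28  0.6   1.78  0.96  1.31 -0.81]
[[-0.46, 0.0, 0.32], [-0.0, -0.0, -0.0]]
[[-0.46, 0.0, 0.32], [-0.0, -0.0, -0.0]]
[[-0.46, 0.0, 0.32], [-0.0, -0.0, -0.0]]
[[-0.46, 0.0, 0.32], [-0.0, -0.0, -0.0]]
[[-0.46, 0.0, 0.32], [-0.0, -0.0, -0.0]]
```

{"fn": "send_rows", "kwargs": {
  "motion": [
    [[-0.56, -0.28, -0.27], [0, 0, 0], -1],
    [[-0.56, -0.28, -0.27], [0, 0, 0], -1],
    [[-0.56, -0.27, -0.27], [0, 0, 0], -1]
  ]
}}

```text
time_s: 16.25
ee_pos: [0.5998, 0.3038, 0.1966]
eef_rot: [-2.198, 0.952, -0.534]
force: [0.4, 0.5, -1.3]
grip_width: 0.0626
grip_force: 24.9
```

{"fn": "send_rows", "kwargs": {
  "motion": [
    [[0, 0.12, -0.13], [-0.19, 0.09, -0.92], -1],
    [[-0.01, 0.12, -0.13], [-0.19, 0.09, -0.92], -1],
    [[-0.02, 0.11, -0.13], [-0.19, 0.09, -0.92], -1],
    [[-0.02, 0.11, -0.13], [-0.19, 0.09, -0.92], -1],
    [[-0.03, 0.11, -0.13], [-0.19, 0.09, -0.92], -1],
    [[-0.03, 0.1, -0.13], [-0.19, 0.09, -0.92], -1],
    [[-0.04, 0.1, -0.12], [-0.19, 0.09, -0.92], -1],
    [[-0.05, 0.1, -0.12], [-0.19, 0.09, -0.92], -1],
    [[-0.05, 0.09, -0.12], [-0.19, 0.09, -0.92], -1],
    [[-0.05, 0.09, -0.12], [-0.19, 0.09, -0.92], -1],
    [[-0.06, 0.08, -0.12], [-0.19, 0.09, -0.92], -1]
  ]
}}

```text
time_s: 17.35
ee_pos: [0.5748, 0.255, 0.1931]
eef_rot: [-2.187, -0.147, 0.1]
force: [0.1, 0.5, -1.9]
grip_width: 0.0624
grip_force: 25.0
```

{"fn": "send_rows", "kwargs": {
  "motion": [
    [[-0.24, 0.29, -0.15], [0, 0, -0.97], -1],
    [[-0.26, 0.26, -0.15], [0, 0, -0.97], -1],
    [[-0.3, 0.23, -0.16], [0, 0, -0.97], -1],
    [[-0.32, 0.19, -0.15], [0, 0, -0.97], -1],
    [[-0.34, 0.15, -0.15], [0, 0, -0.97], -1],
    [[-0.36, 0.12, -0.15], [0, 0, -0.97], -1],
    [[-0.37, 0.07, -0.16], [0, 0, -0.97], -1],
    [[-0.37, 0.02, -0.15], [0, 0, -0.97], -1],
    [[-0.37, -0.01, -0.15], [0, 0, -0.97], -1],
    [[-0.37, -0.06, -0.15], [0, 0, -0.96], -1],
    [[-0.36, -0.1, -0.16], [0, 0, -0.97], -1],
    [[-0.34, -0.15, -0.15], [0, 0, -0.97], -1]
  ]
}}

```text
time_s: 18.55
ee_pos: [0.5088, 0.1429, 0.1279]
eef_rot: [3.135, -0.963, 1.576]
force: [0.3, -0.2, -0.9]
grip_width: 0.0627
grip_force: 25.0
```

{"fn": "send_rows", "kwargs": {
  "motion": [
    [[0, 0, 0], [0, 0, 0], -1],
    [[0, 0, 0], [0, 0, 0], -1]
  ]
}}

```text
time_s: 18.75
ee_pos: [0.5092, 0.1433, 0.1282]
eef_rot: [-3.136, -0.963, 1.561]
force: [0.3, 0.5, -0.8]
grip_width: 0.0625
grip_force: 25.0
```

```bash
python3 - <<'E'
from k import *
o=log();R=Ro.from_euler('xyz',o['eef_rot']);print('G',o['ee_pos']-BACK*R.as_matrix()[:,2],o['force'],o['grip_width'])
for n in('top','side'):
    X=cloud(snap(n,n+'5')).reshape(-1,3);z=o['ee_pos'][2]
    k=X[(np.hypot(X[:,0]-.5094,X[:,1]-.0978)<.045)&(X[:,2]>.08)];print(n,len(k),np.percentile(k[:,2],[1,5,50,95]))
    print(cfit(X,[.51,.098],.0325,.17,.21), 'pan',cfit(X,[.622,.222],.0585,.076,.09))
rows([(6,[.5094,.0978,.0755],Ro.from_euler('xyz',[3.14,-.962,1.57]))])
E
```

```text
18.75 [-0.279  0.45   1.763  0.928  1.407 -0.67 ] [0.509 0.143 0.128] [-3.136 -0.963  1.561]
G [0.50909461 0.09819484 0.15961029] [ 0.26594686  0.45983712 -0.82904437] 0.062490071982245425
top 605 [0.11271845 0.11496587 0.15195849 0.18953592]
(array([0.5072, 0.0963]), 205) pan (array([0.6221, 0.2214]), 174)
side 650 [0.11626516 0.12309929 0.16545481 0.1878667 ]
(array([0.5075, 0.0988]), 263) pan (array([0.6223, 0.2233]), 185)
6 G err [-0.0001  0.     -0.0002] q [-0.28  0.6   1.78  0.96  1.31 -0.81]
[[-0.39, 0.0, 0.26], [0.0, -0.0, -0.01]]
[[-0.38, 0.01, 0.27], [0.0, -0.0, -0.0]]
[[-0.39, -0.0, 0.26], [0.0, -0.0, -0.01]]
[[-0.38, -0.0, 0.27], [0.0, -0.01, -0.0]]
[[-0.39, 0.0, 0.26], [0.0, 0.0, -0.01]]
[[-0.39, 0.0, 0.27], [0.0, 0.0, -0.0]]
```

{"fn": "send_rows", "kwargs": {
  "motion": [
    [[-0.39, 0, 0.26], [0, 0, 0], -1],
    [[-0.38, 0, 0.27], [0, 0, 0], -1],
    [[-0.39, 0, 0.26], [0, 0, 0], -1],
    [[-0.38, 0, 0.27], [0, 0, 0], -1],
    [[-0.39, 0, 0.26], [0, 0, 0], -1],
    [[-0.39, 0, 0.27], [0, 0, 0], -1],
    [[-0.08, 0, 0.05], [0, 0, 0], -1],
    [[-0.05, 0, 0.04], [0, 0, 0], -1],
    [[-0.04, 0, 0.02], [0, 0, 0], -1],
    [[0, 0, 0], [0, 0, 0], -1]
  ]
}}

```text
time_s: 19.85
ee_pos: [0.5091, 0.1424, 0.0378]
eef_rot: [-3.141, -0.963, 1.567]
force: [-0.5, 0.7, -0.9]
grip_width: 0.0622
grip_force: 25.0
```

{"fn": "send_rows", "kwargs": {
  "motion": [
    [[-0.03, 0, 0.02], [0, 0, 0], -1],
    [[0, 0, 0], [0, 0, 0], -1],
    [[-0.03, 0, 0.02], [0, 0, 0], -1],
    [[0, 0, 0], [0, 0, 0], -1]
  ]
}}

```text
time_s: 20.25
ee_pos: [0.5091, 0.1426, 0.0377]
eef_rot: [3.14, -0.966, 1.57]
force: [-9.0, -4.6, 20.2]
grip_width: 0.0624
grip_force: 24.5
```

{"fn": "send_rows", "kwargs": {
  "motion": [
    [[0.03, 0, -0.02], [0, 0, 0], -1],
    [[0, 0, 0], [0, 0, 0], -0.2],
    [[0, 0, 0], [0, 0, 0], 0.5],
    [[0, 0, 0], [0, 0, 0], 1],
    [[0, 0, 0], [0, 0, 0], 1],
    [[0, 0, 0], [0, 0, 0], 1],
    [[0, 0, -0.4], [0, 0, 0], 1],
    [[0, 0, -0.7], [0, 0, 0], 1],
    [[0, 0, -1], [0, 0, 0], 1],
    [[0, 0, -1], [0, 0, 0], 1],
    [[0, 0, -1], [0, 0, 0], 1]
  ]
}}

```text
time_s: 21.35
ee_pos: [0.5084, 0.0398, 0.1077]
eef_rot: [-3.14, -0.963, 1.566]
force: [-0.0, -0.8, 0.4]
grip_width: 0.0942
grip_force: 0.0
```

```bash
python3 - <<'E'
from k import *
for n in('top','side'):
    X=cloud(snap(n,n+'6')).reshape(-1,3)
    k=X[(np.hypot(X[:,0]-.509,X[:,1]-.098)<.045)&(X[:,2]>.09)&(X[:,2]<.11)];print(n,len(k),k[:,2].mean(),cfit(X,[.509,.098],.0325,.091,.102),'pan',cfit(X,[.622,.222],.0585,.076,.09),'lid',cfit(X,[.505,.3457],.0145,.06,.08,.01))
D=np.pi/180
# lid: tool-down at lid; which yaw
for yaw in np.arange(-180,180,30):
    R=Ro.from_euler('xyz',[np.pi,0,yaw*D]);qs=[ik(g,R) for g in([.505,.3457,.068],[.505,.3457,.2],[.622,.222,.2],[.622,.222,.126])]
    if all(ok(q) for q in qs): print(yaw,[np.round(q,2).tolist() for q in qs[1::2]])
log()
E
```

```text
top 85 0.09642332430384658 (array([0.5069, 0.097 ]), 75) pan (array([0.6221, 0.2212]), 175) lid (array([0.505 , 0.3458]), 85)
side 98 0.09495345374655523 (array([0.5075, 0.0985]), 88) pan (array([0.6224, 0.223 ]), 186) lid (array([0.5049, 0.3466]), 88)
-180 [[0.54, 0.46, 1.36, 0.0, 1.32, -1.03], [0.29, 0.63, 1.28, 0.0, 1.23, -1.28]]
-150 [[0.54, 0.46, 1.36, 0.0, 1.32, -1.55], [0.29, 0.63, 1.28, 0.0, 1.23, -1.81]]
-120 [[0.54, 0.46, 1.36, 0.0, 1.32, -2.08], [0.29, 0.63, 1.28, 0.0, 1.23, -2.33]]
0 [[0.54, 0.46, 1.36, -0.0, 1.32, 2.11], [0.29, 0.63, 1.28, -0.0, 1.23, 1.86]]
30 [[0.54, 0.46, 1.36, 0.0, 1.32, 1.59], [0.29, 0.63, 1.28, 0.0, 1.23, 1.33]]
60 [[0.54, 0.46, 1.36, 0.0, 1.32, 1.06], [0.29, 0.63, 1.28, 0.0, 1.23, 0.81]]
90 [[0.54, 0.46, 1.36, -0.0, 1.32, 0.54], [0.29, 0.63, 1.28, -0.0, 1.23, 0.29]]
120 [[0.54, 0.46, 1.36, 0.0, 1.32, 0.02], [0.29, 0.63, 1.28, 0.0, 1.23, -0.24]]
150 [[0.54, 0.46, 1.36, 0.0, 1.32, -0.51], [0.29, 0.63, 1.28, 0.0, 1.23, -0.76]]
21.45 [-0.462  0.536  1.682  0.83   1.513 -0.773] [0.51  0.038 0.109] [ 3.137 -0.961  1.569]
```

The tumbler stands upright at (.507,.098), rim z about .097, and the pan is unmoved. Now the lid.

```bash
python3 - <<'E'
from k import *
D=np.pi/180
R=Ro.from_euler('xyz',[np.pi,0,120*D])
rows([(3,[.50,0,.22],Ro.from_euler('xyz',get_obs()['eef_rot'])),(12,[.507,.346,.2],R),(5,[.507,.346,.085],R)])
X=cloud(load('top6')).reshape(-1,3);k=X[(X[:,2]>.1)&(X[:,2]<.26)&(np.hypot(X[:,0]-.45,X[:,1]-.45)<.15)];print('oil',np.median(k,0),k.min(0),k.max(0))
E
```

```text
3 G err [-0.0001 -0.0001 -0.0001] q [-0.46  0.4   1.67  0.83  1.61 -0.66]
[[0.77, -0.1, -0.45], [0.0, 0.0, 0.0]]
[[0.77, -0.11, -0.44], [0.0, 0.0, 0.0]]
[[0.77, -0.1, -0.45], [0.0, 0.0, 0.0]]
12 G err [-0.0002  0.0001 -0.    ] q [ 0.54  0.46  1.36 -0.    1.32  0.02]
[[0.36, -0.02, 0.81], [0.18, -0.65, -0.34]]
[[0.42, 0.01, 0.78], [0.18, -0.65, -0.34]]
[[0.48, 0.06, 0.72], [0.18, -0.65, -0.33]]
[[0.53, 0.1, 0.67], [0.17, -0.65, -0.34]]
[[0.57, 0.14, 0.61], [0.18, -0.65, -0.34]]
[[0.61, 0.18, 0.55], [0.18, -0.65, -0.34]]
[[0.65, 0.23, 0.49], [0.18, -0.66, -0.34]]
[[0.66, 0.26, 0.42], [0.18, -0.65, -0.33]]
[[0.69, 0.31, 0.34], [0.18, -0.65, -0.34]]
[[0.69, 0.35, 0.28], [0.17, -0.65, -0.34]]
[[0.69, 0.39, 0.19], [0.18, -0.65, -0.34]]
[[0.7, 0.42, 0.13], [0.18, -0.65, -0.34]]
5 G err [-0.0001  0.0001  0.0001] q [ 0.54  0.58  1.46 -0.    1.1   0.02]
[[-0.0, 0.0, 0.77], [0.0, 0.0, 0.0]]
[[-0.0, 0.0, 0.76], [0.0, 0.0, 0.0]]
[[-0.0, 0.0, 0.77], [0.0, 0.0, 0.0]]
[[-0.0, 0.0, 0.77], [0.0, 0.0, 0.0]]
[[-0.0, 0.0, 0.76], [0.0, 0.0, 0.0]]
oil [0.41756195 0.51151661 0.1557919 ] [0.39221423 0.49151215 0.10028331] [0.45052632 0.54884442 0.23656412]
```

{"fn": "send_rows", "kwargs": {
  "motion": [
    [[0.77, -0.1, -0.45], [0, 0, 0], 1],
    [[0.77, -0.11, -0.44], [0, 0, 0], 1],
    [[0.77, -0.1, -0.45], [0, 0, 0], 1],
    [[0, 0, 0], [0, 0, 0], 0.6]
  ]
}}

```text
time_s: 21.85
ee_pos: [0.4999, 0.0481, 0.189]
eef_rot: [3.136, -0.961, 1.572]
force: [1.1, 0.1, 0.1]
grip_width: 0.089
grip_force: 0.0
```

{"fn": "send_rows", "kwargs": {
  "motion": [
    [[0.36, -0.02, 0.81], [0.18, -0.65, -0.34], 0.3],
    [[0.42, 0.01, 0.78], [0.18, -0.65, -0.34], 0.3],
    [[0.48, 0.06, 0.72], [0.18, -0.65, -0.33], 0.3],
    [[0.53, 0.1, 0.67], [0.17, -0.65, -0.34], 0.3],
    [[0.57, 0.14, 0.61], [0.18, -0.65, -0.34], 0.3],
    [[0.61, 0.18, 0.55], [0.18, -0.65, -0.34], 0.3],
    [[0.65, 0.23, 0.49], [0.18, -0.66, -0.34], 0.3],
    [[0.66, 0.26, 0.42], [0.18, -0.65, -0.33], 0.3],
    [[0.69, 0.31, 0.34], [0.18, -0.65, -0.34], 0.3],
    [[0.69, 0.35, 0.28], [0.17, -0.65, -0.34], 0.3],
    [[0.69, 0.39, 0.19], [0.18, -0.65, -0.34], 0.3],
    [[0.7, 0.42, 0.13], [0.18, -0.65, -0.34], 0.3]
  ]
}}

```text
time_s: 23.05
ee_pos: [0.5046, 0.3502, 0.1426]
eef_rot: [-3.138, 0.0, 2.1]
force: [0.1, -0.6, 0.7]
grip_width: 0.061
grip_force: 0.0
```

{"fn": "send_rows", "kwargs": {
  "motion": [
    [[0, 0, 0], [0, 0, 0], 0.3],
    [[0, 0, 0], [0, 0, 0], 0.3]
  ]
}}

```text
time_s: 23.25
ee_pos: [0.5041, 0.3497, 0.142]
eef_rot: [-3.138, -0.004, 2.1]
force: [0.4, -0.8, -0.7]
grip_width: 0.0615
grip_force: 0.0
```

```bash
python3 - <<'E'
from k import *
D=np.pi/180
o=log()
R=Ro.from_euler('xyz',[np.pi,0,120*D])
c=snap('wrist','w7');X=wcloud(c).reshape(-1,3)
print('lid in wrist',cfit(X,[.507,.346],.0145,.066,.08,.01))
k=X[(np.hypot(X[:,0]-.507,X[:,1]-.346)<.03)&(X[:,2]>.066)&(X[:,2]<.085)];print(len(k),k.mean(0),k[:,:2].min(0),k[:,:2].max(0))
M=Ro.from_euler('xyz',o['eef_rot']).as_matrix();print('tool x dir',M[:,0])
rows([(6,[.507,.346,.068],R)])
E
```

```text
23.25 [0.545 0.467 1.359 0.004 1.319 0.015] [0.504 0.35  0.142] [-3.138 -0.004  2.1  ]
lid in wrist (array([0.5075, 0.3472]), 767)
841 [0.50703295 0.34991601 0.07360077] [0.49277366 0.33413165] [0.52205525 0.36370577]
tool x dir [-0.50456721  0.86336328  0.00397164]
6 G err [-0.0001 -0.     -0.0001] q [0.54 0.6  1.47 0.   1.07 0.02]
[[-0.02, 0.01, 0.72], [-0.0, -0.01, 0.01]]
[[-0.03, 0.0, 0.72], [-0.01, -0.0, 0.0]]
[[-0.02, 0.01, 0.72], [-0.0, -0.01, 0.01]]
[[-0.02, 0.0, 0.72], [-0.01, -0.0, 0.0]]
[[-0.02, 0.01, 0.72], [-0.0, -0.01, 0.01]]
[[-0.02, 0.0, 0.72], [-0.01, -0.0, 0.0]]
```

{"fn": "send_rows", "kwargs": {
  "motion": [
    [[-0.02, 0.02, 0.72], [0, -0.01, 0.01], 0.3],
    [[-0.03, 0.01, 0.72], [-0.01, 0, 0], 0.3],
    [[-0.02, 0.01, 0.72], [0, -0.01, 0.01], 0.3],
    [[-0.03, 0, 0.72], [-0.01, 0, 0], 0.3],
    [[-0.02, 0.01, 0.72], [0, -0.01, 0.01], 0.3],
    [[-0.02, 0.01, 0.72], [-0.01, 0, 0], 0.3],
    [[0, 0, 0], [0, 0, 0], 0.3],
    [[0, 0, 0], [0, 0, 0], -0.2],
    [[0, 0, 0], [0, 0, 0], -0.5],
    [[0, 0, 0], [0, 0, 0], -1],
    [[0, 0, 0], [0, 0, 0], -1],
    [[0, 0, 0], [0, 0, 0], -1]
  ],
  "squeeze": 30
}}

```text
time_s: 24.5
ee_pos: [0.5085, 0.3466, 0.0146]
eef_rot: [3.14, 0.0, 2.094]
force: [-1.7, -1.9, 5.7]
grip_width: 0.029
grip_force: 30.0
```

{"fn": "send_rows", "kwargs": {
  "motion": [
    [[0, 0, -0.2], [0, 0, 0], -1],
    [[0, 0, -0.5], [0, 0, 0], -1],
    [[0, 0, -0.8], [0, 0, 0], -1],
    [[0, 0, -0.9], [0, 0, 0], -1],
    [[0, 0, -0.9], [0, 0, 0], -1],
    [[0, 0, -0.7], [0, 0, 0], -1],
    [[0, 0, 0], [0, 0, 0], -1]
  ]
}}

```text
time_s: 25.2
ee_pos: [0.5094, 0.3473, 0.138]
eef_rot: [3.134, -0.0, 2.094]
force: [1.0, -0.3, -2.0]
grip_width: 0.0293
grip_force: 30.0
```

{"fn": "send_rows", "kwargs": {
  "motion": [
    [[-0.2, 0.05, 0], [0, 0, 0], -1],
    [[-0.5, 0.12, 0], [0, 0, 0], -1],
    [[-0.7, 0.17, 0], [0, 0, 0], -1],
    [[-0.7, 0.17, 0], [0, 0, 0], -1],
    [[-0.7, 0.17, 0], [0, 0, 0], -1],
    [[-0.7, 0.17, 0], [0, 0, 0], -1],
    [[-0.7, 0.17, 0], [0, 0, 0], -1],
    [[-0.7, 0.17, 0], [0, 0, 0], -1],
    [[-0.4, 0.08, 0], [0, 0, 0], -1],
    [[-0.23, 0.05, 0], [0, 0, 0], -1],
    [[0, 0, 0], [0, 0, 0], -1],
    [[0, 0, 0], [0, 0, 0], -1]
  ]
}}

```text
time_s: 26.4
ee_pos: [0.6251, 0.223, 0.1338]
eef_rot: [3.14, -0.0, 2.095]
force: [-0.4, 0.1, -1.5]
grip_width: 0.029
grip_force: 30.0
```

```bash
python3 - <<'E'
from k import *
o=log();print(o['force'],o['grip_width'])
z=o['ee_pos'][2]-.0146+.025;p=o['ee_pos']
for n in('top','side'):
    X=cloud(snap(n,n+'8')).reshape(-1,3)
    k=X[(np.hypot(X[:,0]-p[0],X[:,1]-p[1])<.08)&(X[:,2]>z)&(X[:,2]<z+.014)]
    s=cfit(X,p[:2],.063,z+.001,z+.014,.006);print(n,'flange z',z+.005,len(k),s,cv2.minEnclosingCircle(k[:,:2].astype(np.float32).copy()))
    A=np.c_[k[:,:2]-p[:2],np.ones(len(k))];print('tilt',np.linalg.lstsq(A,k[:,2],rcond=None)[0],'pan',cfit(X,[.622,.222],.0585,.07,.09))
E
```

```text
26.4 [ 0.287  0.584  1.203  0.     1.354 -0.237] [0.625 0.223 0.134] [ 3.14  -0.     2.095]
[-0.40708112  0.08413372 -1.45226934] 0.029001931177566775
top flange z 0.1491901109224821 103 (array([0.6226, 0.2253]), 55) ((0.6370416879653931, 0.17849862575531006), 0.04135139659047127)
tilt [-0.01683823  0.03810516  0.15595159] pan (array([0.621 , 0.2222]), 16)
side flange z 0.1491901109224821 418 (array([0.6251, 0.2223]), 201) ((0.622148334980011, 0.22624029219150543), 0.06553385406732559)
tilt [ 0.00521763 -0.01034866  0.15495425] pan (array([0.6231, 0.2225]), 191)
```

The lid is over the pan to within about 2–3 mm and level. Lowering.

{"fn": "send_rows", "kwargs": {
  "motion": [
    [[0.02, -0.03, 0.5], [0, 0, 0], -1],
    [[0, 0, 0.6], [0, 0, 0], -1],
    [[0, 0, 0.4], [0, 0, 0], -1],
    [[0, 0, 0.2], [0, 0, 0], -1],
    [[0, 0, 0.15], [0, 0, 0], -1],
    [[0, 0, 0.1], [0, 0, 0], -1],
    [[0, 0, 0.1], [0, 0, 0], -1],
    [[0, 0, 0.08], [0, 0, 0], -1],
    [[0, 0, 0], [0, 0, 0], -1]
  ]
}}

```text
time_s: 27.4
ee_pos: [0.6244, 0.2227, 0.07]
eef_rot: [3.14, 0.0, 2.094]
force: [0.3, -0.2, -2.0]
grip_width: 0.0288
grip_force: 30.0
```

No contact at 2.4 mm above the seat, so the boss is already in the mouth. Lowering slowly.

{"fn": "send_rows", "kwargs": {
  "motion": [
    [[0, 0, 0.03], [0, 0, 0], -1],
    [[0, 0, 0.03], [0, 0, 0], -1],
    [[0, 0, 0.02], [0, 0, 0], -1],
    [[0, 0, 0], [0, 0, 0], -1]
  ]
}}

```text
time_s: 27.8
ee_pos: [0.6245, 0.2227, 0.0678]
eef_rot: [3.14, 0.0, 2.094]
force: [0.8, 0.3, -2.4]
grip_width: 0.0288
grip_force: 30.0
```

{"fn": "send_rows", "kwargs": {
  "motion": [
    [[0, 0, 0.02], [0, 0, 0], -1],
    [[0, 0, 0.02], [0, 0, 0], -1],
    [[0, 0, 0], [0, 0, 0], -1]
  ]
}}

```text
time_s: 28.1
ee_pos: [0.6246, 0.2227, 0.0676]
eef_rot: [3.139, 0.0, 2.094]
force: [-4.3, -1.9, 7.7]
grip_width: 0.0292
grip_force: 30.0
```

Contact at z .0676, the computed seat height. Releasing and backing off.

{"fn": "send_rows", "kwargs": {
  "motion": [
    [[0, 0, -0.02], [0, 0, 0], -0.6],
    [[0, 0, 0], [0, 0, 0], -0.3],
    [[0, 0, 0], [0, 0, 0], 0],
    [[0, 0, 0], [0, 0, 0], 0.3],
    [[0, 0, 0], [0, 0, 0], 0.3],
    [[0, 0, -0.3], [0, 0, 0], 0.3],
    [[0, 0, -0.7], [0, 0, 0], 0.3],
    [[0, 0, -1], [0, 0, 0], 0.3],
    [[0, 0, -1], [0, 0, 0], 0.3],
    [[0, 0, -1], [0, 0, 0], 0.3],
    [[0, 0, -1], [0, 0, 0], 0.3]
  ]
}}

```text
time_s: 29.2
ee_pos: [0.6241, 0.2225, 0.2192]
eef_rot: [3.139, 0.0, 2.094]
force: [0.1, 0.8, -0.2]
grip_width: 0.0611
grip_force: 0.0
```

{"fn": "send_rows", "kwargs": {
  "motion": [
    [[0.5, -0.8, -0.2], [0, 0, 0], 0.3],
    [[0.3, -1, -0.2], [0, 0, 0], 0.3],
    [[0.3, -1, -0.2], [0, 0, 0], 0.3],
    [[0.3, -1, -0.2], [0, 0, 0], 0.3],
    [[0.3, -1, 0], [0, 0, 0], 0.3],
    [[0, -1, 0], [0, 0, 0], 0.3],
    [[0, -1, 0], [0, 0, 0], 0.3],
    [[0, -0.5, 0], [0, 0, 0], 0.3],
    [[0, 0, 0], [0, 0, 0], 0.3]
  ]
}}

```text
time_s: 30.1
ee_pos: [0.4083, 0.1569, 0.242]
eef_rot: [3.138, 0.001, 2.094]
force: [-0.5, 1.0, -0.5]
grip_width: 0.0612
grip_force: 0.0
```

```bash
python3 - <<'E'
from k import *
log()
c={n:snap(n,n+'9') for n in('top','side')}
for n in c:
    X=cloud(c[n]).reshape(-1,3)
    k=X[(np.hypot(X[:,0]-.622,X[:,1]-.222)<.06)&(np.hypot(X[:,0]-.622,X[:,1]-.222)>.054)&(X[:,2]>.07)&(X[:,2]<.1)]
    A=np.c_[k[:,:2]-[.622,.222],np.ones(len(k))];print(n,len(k),'flange plane',np.linalg.lstsq(A,k[:,2],rcond=None)[0],'flange',cfit(X,[.622,.222],.064,.08,.095,.006),'knob',cfit(X,[.622,.222],.0145,.113,.135,.01),'cup',cfit(X,[.508,.098],.0325,.091,.102),'panbody',cfit(X,[.622,.222],.055,.06,.077))
o=np.zeros((600,800,3),np.uint8)
o[:300,:400]=cv2.resize(c['top']['pixels'][125:245,140:300,::-1],(400,300),interpolation=2)
o[:300,400:]=cv2.resize(c['side']['pixels'][180:300,160:320,::-1],(400,300),interpolation=2)
o[300:500,:222]=cv2.resize(c['top']['pixels'][235:280,325:375,::-1],(222,200),interpolation=2)
cv2.imwrite('pics/c9.png',o)
E
```

```text
30.1 [ 0.283 -0.009  1.708  0.     1.438 -0.24 ] [0.408 0.157 0.242] [3.138e+00 1.000e-03 2.094e+00]
top 233 flange plane [0.00388389 0.00441764 0.08858767] flange (array([0.622 , 0.2221]), 216) knob (array([0.6225, 0.2225]), 86) cup (array([0.5069, 0.0969]), 78) panbody (array([0.622, 0.222]), 0)
side 183 flange plane [ 0.05350893 -0.04615493  0.08687271] flange (array([0.6229, 0.2209]), 170) knob (array([0.6227, 0.2232]), 76) cup (array([0.507 , 0.0982]), 83) panbody (array([0.6218, 0.2247]), 98)
```

View pics/c9.png

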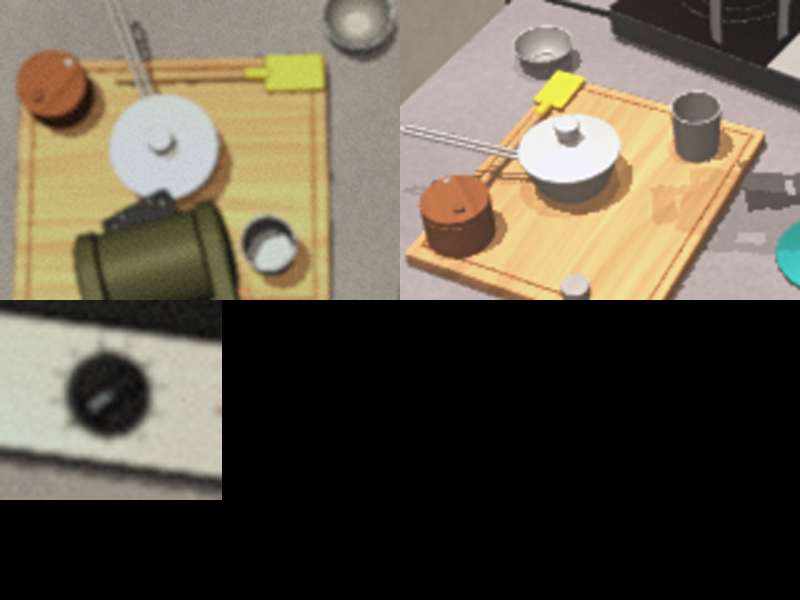

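The picture shows the lid level and centred on the pan at (160,147), the empty tumbler upright at (695,125), and the knob's pointer on its off tick at (95,405). The flange measures at z .087–.089, which matches the seated height. Handing in.

```bash
python3 -c "
from station import *
print(hand_in())"
```

```text
the job is handed in; nothing more can be done
None
```

The job is handed in at about 30 s on the robot's clock: the knob is at its off stop, the shallots are tipped into the pan, the empty tumbler is upright on the board and the lid is seated on the pan; I saw no shallot outside the pan but couldn't count all six.

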